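Load the drying cabinet with rinsed beakers and lock its tray

ROBOT

A 6-joint arm with a two-finger parallel gripper is mounted at the origin on the work surface. World frame = base frame: x ahead of the robot, y to its left, z up, the work surface at z = 0. Lengths are in mm, angles in rad, forces in N, time in s.
With the tool pointing down it reaches from about 275 to 775 mm from the base axis. Payload 14.6 kg.
Tool frame: the origin (TCP) lies midway between the tips of the shut fingers; the grasp point (between the pads) lies 19 mm behind it (ctrl.hold_point_z is the distance from the TCP to the grasp point, in mm); z points along the fingers, y is the direction in which the jaws open and shut (so a half turn about z gives the same grasp; the last joint's range is limited). The gripper opens to 85 mm and grips with 20 to 120 N. Pads are 22 mm wide; open, the fingers measure 114 mm over their backs; the gripper's body (76 mm by 85 mm) begins 54 mm behind the grasp point. The pads swing forward as they close: fully open they stand 13 mm farther back than shut.
Start: joints at [-1.413, 0.263, -0.048, 1.259, 0, 1.415], TCP at [161.549, -499.53, 231.278] pointing down, gripper open.
Joint ranges: [-2.65, 2.65], [-0.89, 1.7], [-1.18, 1.37], [-2.13, 2.11], [-1.35, 1.29], [-3.14, 3.14]. Speed limits (rad/s): [1.89, 1.89, 2.57, 2.79, 3.14, 3.14].

INTERFACE

Orientations are given as a rotation vector (axis times angle).
In Python, from rig import telemetry, cams, ctrl gives the robot as it stands. The module is installed in compiled form; this text tells all that it offers.
- The arm moves only by the tool step_arm, never from a script. Its argument "motion" is a list of rows, each an object of numbers: "wx", "wy", "wz": the turn, a rotation vector about the tool's x, y, z in degrees; "x", "y", "z": the shift along the tool's x, y, z in m; "jaw": the opening in per cent of the stroke, from 0 (shut) to 100 (fully open). A call has 1 to 10 rows; each row is the pose to reach, as a shift and turn from the pose commanded when the call began, along the tool's axes at that moment; what a row does not reach only later rows make up. A row lasts 1/12 s, in which the tool goes at most 41.7 mm and 7.16 degrees, less where a joint would pass 70% of its speed; a pose out of reach is approached as far as the arm can. A call with a gripper value outside its range is refused whole. The fingers move at their own pace and stop on an object; "force" is the grip in N (left out, the last holds). Time passes only in rows, so rows that repeat a pose let the fingers close. It gives the time, the measured TCP pose, the force and the opening at its end, in the units of the state.
- telemetry.state(): the state, without advancing time (a new reading comes with each control period).
- cams.capture(name): name is "side" or "top" or "wrist"; returns a dict with "pixels" (480x640x3 uint8, red, green, blue), "range_z" (480x640 float32, mm along the optical axis (not along the pixel's ray), 0 where there is no reading), "K" (3x3 intrinsics, pixels), "k1" (the pictures are not rectified: a ray, as slopes to the right and down, at radius r is drawn at 1 + k1 r^2 times it, then the intrinsics apply), "view" (4x4, takes a point from world to camera coordinates). Camera axes: x right, y down, z forward; pixel columns grow to the right and rows downward; lengths in mm; the calibration is good to about 2 mm. A picture is of the moment at which its call begins.
- ctrl.finish_job(): hands the job in, once; it reports no verdict.
The state is a dict: "time_s": time; "q": joint angles; "joint_vel": joint speeds; "effort": joint torques, N m; "eef_pos": TCP position; "orientation": TCP orientation; "force": force on the tool from outside, world axes, zero at the start; "ft_torque": the same for the moment, N m; "opening": finger opening in mm.
Only numpy, scipy, OpenCV 4.12 (cv2) and the standard library are available. Lean on these libraries where they do the work, as an engineer would, in place of code of your own. Each camera call takes 0.05 s, during which the arm holds its last target.

TASK

The rinsed copper beakers are lying on the draining mat: stand each one upside down over an empty peg of the drying cabinet's pulled-out tray, its rim flat on the tray floor, leaving the beakers that are already drying on their pegs. When all are on, push the tray fully home under the hood and then turn the swing catch right across the tray's front to lock it. Leave the jar where it is.

Things in the scene. Friction and masses are not known exactly. Their poses are not given: they have to be found in the camera images.
- beaker0: Rinsed copper beaker, straight-sided, square with bevelled corners: 52 mm across flats (62 across corners), flats 34 mm wide, 96 mm long, wall 3 mm, 92 mm deep inside, about 0.2 kg. Origin: on its axis, 48 mm from base and rim; +z points along the axis out of the mouth; x and y are normal to flats. Starts lying on a flat on the mat, mouth roughly to world +y. May be absent.
- beaker1: Rinsed copper beaker, straight-sided, square with bevelled corners: 52 mm across flats (62 across corners), flats 34 mm wide, 96 mm long, wall 3 mm, 92 mm deep inside, about 0.2 kg. Origin: on its axis, 48 mm from base and rim; +z points along the axis out of the mouth; x and y are normal to flats. Starts lying on a flat on the mat, mouth roughly to world +y. May be absent.
- beaker2: Rinsed copper beaker, straight-sided, square with bevelled corners: 52 mm across flats (62 across corners), flats 34 mm wide, 96 mm long, wall 3 mm, 92 mm deep inside, about 0.2 kg. Origin: on its axis, 48 mm from base and rim; +z points along the axis out of the mouth; x and y are normal to flats. Starts lying on a flat on the mat, mouth roughly to world +y. May be absent.
- beaker3: Rinsed copper beaker, straight-sided, square with bevelled corners: 52 mm across flats (62 across corners), flats 34 mm wide, 96 mm long, wall 3 mm, 92 mm deep inside, about 0.2 kg. Origin: on its axis, 48 mm from base and rim; +z points along the axis out of the mouth; x and y are normal to flats. Starts lying on a flat on the mat, mouth roughly to world +y. May be absent.
- dry0: Beaker exactly like the rinsed ones (same size and axes) that, when present, already stands mouth down over peg 0 at the start: z axis down, base on top, origin 48 mm above the tray floor. One or two of dry0 to dry5 are present; the rest are absent and their pegs empty.
- dry1: Beaker exactly like the rinsed ones (same size and axes) that, when present, already stands mouth down over peg 1 at the start: z axis down, base on top, origin 48 mm above the tray floor. One or two of dry0 to dry5 are present; the rest are absent and their pegs empty.
- dry2: Beaker exactly like the rinsed ones (same size and axes) that, when present, already stands mouth down over peg 2 at the start: z axis down, base on top, origin 48 mm above the tray floor. One or two of dry0 to dry5 are present; the rest are absent and their pegs empty.
- dry3: Beaker exactly like the rinsed ones (same size and axes) that, when present, already stands mouth down over peg 3 at the start: z axis down, base on top, origin 48 mm above the tray floor. One or two of dry0 to dry5 are present; the rest are absent and their pegs empty.
- dry4: Beaker exactly like the rinsed ones (same size and axes) that, when present, already stands mouth down over peg 4 at the start: z axis down, base on top, origin 48 mm above the tray floor. One or two of dry0 to dry5 are present; the rest are absent and their pegs empty.
- dry5: Beaker exactly like the rinsed ones (same size and axes) that, when present, already stands mouth down over peg 5 at the start: z axis down, base on top, origin 48 mm above the tray floor. One or two of dry0 to dry5 are present; the rest are absent and their pegs empty.
- peg0 (a point): Foot of drying peg 0 on the tray floor, moving with the tray. Pegs: upright white dowels 26 mm thick, 73 mm tall, round tips, in two rows of three: 0, 1, 2 in the front row from cabinet -y to +y, 3, 4, 5 behind them, 88 mm apart along cabinet y, rows 120 mm apart. The tray floor is 22 mm above the bench.
- peg1 (a point): Foot of drying peg 1 on the tray floor, moving with the tray. Pegs: upright white dowels 26 mm thick, 73 mm tall, round tips, in two rows of three: 0, 1, 2 in the front row from cabinet -y to +y, 3, 4, 5 behind them, 88 mm apart along cabinet y, rows 120 mm apart. The tray floor is 22 mm above the bench.
- peg2 (a point): Foot of drying peg 2 on the tray floor, moving with the tray. Pegs: upright white dowels 26 mm thick, 73 mm tall, round tips, in two rows of three: 0, 1, 2 in the front row from cabinet -y to +y, 3, 4, 5 behind them, 88 mm apart along cabinet y, rows 120 mm apart. The tray floor is 22 mm above the bench.
- peg3 (a point): Foot of drying peg 3 on the tray floor, moving with the tray. Pegs: upright white dowels 26 mm thick, 73 mm tall, round tips, in two rows of three: 0, 1, 2 in the front row from cabinet -y to +y, 3, 4, 5 behind them, 88 mm apart along cabinet y, rows 120 mm apart. The tray floor is 22 mm above the bench.
- peg4 (a point): Foot of drying peg 4 on the tray floor, moving with the tray. Pegs: upright white dowels 26 mm thick, 73 mm tall, round tips, in two rows of three: 0, 1, 2 in the front row from cabinet -y to +y, 3, 4, 5 behind them, 88 mm apart along cabinet y, rows 120 mm apart. The tray floor is 22 mm above the bench.
- peg5 (a point): Foot of drying peg 5 on the tray floor, moving with the tray. Pegs: upright white dowels 26 mm thick, 73 mm tall, round tips, in two rows of three: 0, 1, 2 in the front row from cabinet -y to +y, 3, 4, 5 behind them, 88 mm apart along cabinet y, rows 120 mm apart. The tray floor is 22 mm above the bench.
- cabinet: Low drying cabinet, fixed (place and yaw vary). Origin on the bench under the centre of its hood; its x axis points from its open front inwards (about world +y), its y axis towards the robot. Glass-roofed hood 230 mm deep (x -115 to +115 mm), 300 mm wide, 146 mm high, open at the front (-x), 141 mm clear under the roof.
- tray (a joint): Slide of the peg tray along the cabinet's +x, m: 0 = pulled right out, as at the start (peg rows at cabinet x = -345 and -225 mm, front panel face at -435 mm); 0.27 = fully home at its stop (peg rows at -75 and +45 mm, front panel face at -165 mm, 50 mm in front of the hood). About 3 N of friction; stays where it is left.
- tray_front (a point): Middle of the outer face of the tray's front panel, 45 mm above the bench, moving with the tray. Flat upright panel 270 mm wide, 14 to 56 mm above the bench, with a rolled top edge up to 62 mm that overhangs the face by 2 mm.
- catch (a joint): Swing catch, rad: steel bar on an upright pivot at the robot-side end of the tray front. 0 = points straight out (cabinet -x), negative = swung away from the tray, 1.57 = fully across the tray's front (pointing to cabinet -y), at its stop. Starts open, -0.2 to 0; grows anticlockwise from above; 0.15 N m friction, stays put. If across too soon it blocks the tray.
- catch_knob (a point): Centre of the catch's upright black knob, 70 mm above the bench: a cylinder 18 mm thick, from 49 to 83 mm above the bench, on the bar 100 mm from the pivot. The bar is 15 mm wide, 41 to 49 mm above the bench, and reaches 112 mm from the pivot.
- catch_hinge (a point): Point on the catch's upright pivot axis, fixed at cabinet x = -180 mm, y = +168 mm, 45 mm above the bench.
- mat: Black draining mat, fixed, 320 x 250 x 4 mm, flat on the bench. Origin at the centre of its underside, x along its long side (roughly world +y), y along its short side (towards the robot).
- jar: Squat glass jar with a steel lid, 72 mm across, 85 mm high, on the robot's side of mat and tray; not part of the job. Origin at the centre of its foot.
Things that resemble listed ones, but are neither listed nor needed, are in the scene too. What is shaped like the beaker0 but pink is not meant.

How it is judged (in metres and radians):
On the way, in this order (a step that is already met when the one before it is completed fails the run):
1. every rinsed beaker stands mouth down over a peg of its own, rim on the tray floor (angle between each of beaker0, beaker1, beaker2, beaker3's own z axis and vertical above 3.04 rad and height (world z) of beaker0 between 0.065 and 0.075 m and (horizontal distance between beaker0 and peg0 below 0.018 m or horizontal distance between beaker0 and peg1 below 0.018 m or horizontal distance between beaker0 and peg2 below 0.018 m or horizontal distance between beaker0 and peg3 below 0.018 m or horizontal distance between beaker0 and peg4 below 0.018 m or horizontal distance between beaker0 and peg5 below 0.018 m) and height (world z) of beaker1 between 0.065 and 0.075 m and (horizontal distance between beaker1 and peg0 below 0.018 m or horizontal distance between beaker1 and peg1 below 0.018 m or horizontal distance between beaker1 and peg2 below 0.018 m or horizontal distance between beaker1 and peg3 below 0.018 m or horizontal distance between beaker1 and peg4 below 0.018 m or horizontal distance between beaker1 and peg5 below 0.018 m) and height (world z) of beaker2 between 0.065 and 0.075 m and (horizontal distance between beaker2 and peg0 below 0.018 m or horizontal distance between beaker2 and peg1 below 0.018 m or horizontal distance between beaker2 and peg2 below 0.018 m or horizontal distance between beaker2 and peg3 below 0.018 m or horizontal distance between beaker2 and peg4 below 0.018 m or horizontal distance between beaker2 and peg5 below 0.018 m) and height (world z) of beaker3 between 0.065 and 0.075 m and (horizontal distance between beaker3 and peg0 below 0.018 m or horizontal distance between beaker3 and peg1 below 0.018 m or horizontal distance between beaker3 and peg2 below 0.018 m or horizontal distance between beaker3 and peg3 below 0.018 m or horizontal distance between beaker3 and peg4 below 0.018 m or horizontal distance between beaker3 and peg5 below 0.018 m)), for 0.2 s.
2. the tray is pushed fully home (value of joint tray above 0.265 m), for 0.2 s.
3. the catch is turned right across the tray's front (value of joint catch above 1.4 rad), for 0.2 s.
At the end, for the whole second after the job is handed in: All beakers mouth down within 0.1 rad, rims on the tray floor (centres 65 to 75 mm above the bench), each axis within 18 mm of a peg's, at rest; tray at 0.265 m or more; catch at 1.4 rad or more (all of step 1 and angle between each of dry0, dry1, dry2, dry3, dry4, dry5's own z axis and vertical above 3.04 rad and height (world z) of dry0 between 0.065 and 0.075 m and (horizontal distance between dry0 and peg0 below 0.018 m or horizontal distance between dry0 and peg1 below 0.018 m or horizontal distance between dry0 and peg2 below 0.018 m or horizontal distance between dry0 and peg3 below 0.018 m or horizontal distance between dry0 and peg4 below 0.018 m or horizontal distance between dry0 and peg5 below 0.018 m) and height (world z) of dry1 between 0.065 and 0.075 m and (horizontal distance between dry1 and peg0 below 0.018 m or horizontal distance between dry1 and peg1 below 0.018 m or horizontal distance between dry1 and peg2 below 0.018 m or horizontal distance between dry1 and peg3 below 0.018 m or horizontal distance between dry1 and peg4 below 0.018 m or horizontal distance between dry1 and peg5 below 0.018 m) and height (world z) of dry2 between 0.065 and 0.075 m and (horizontal distance between dry2 and peg0 below 0.018 m or horizontal distance between dry2 and peg1 below 0.018 m or horizontal distance between dry2 and peg2 below 0.018 m or horizontal distance between dry2 and peg3 below 0.018 m or horizontal distance between dry2 and peg4 below 0.018 m or horizontal distance between dry2 and peg5 below 0.018 m) and height (world z) of dry3 between 0.065 and 0.075 m and (horizontal distance between dry3 and peg0 below 0.018 m or horizontal distance between dry3 and peg1 below 0.018 m or horizontal distance between dry3 and peg2 below 0.018 m or horizontal distance between dry3 and peg3 below 0.018 m or horizontal distance between dry3 and peg4 below 0.018 m or horizontal distance between dry3 and peg5 below 0.018 m) and height (world z) of dry4 between 0.065 and 0.075 m and (horizontal distance between dry4 and peg0 below 0.018 m or horizontal distance between dry4 and peg1 below 0.018 m or horizontal distance between dry4 and peg2 below 0.018 m or horizontal distance between dry4 and peg3 below 0.018 m or horizontal distance between dry4 and peg4 below 0.018 m or horizontal distance between dry4 and peg5 below 0.018 m) and height (world z) of dry5 between 0.065 and 0.075 m and (horizontal distance between dry5 and peg0 below 0.018 m or horizontal distance between dry5 and peg1 below 0.018 m or horizontal distance between dry5 and peg2 below 0.018 m or horizontal distance between dry5 and peg3 below 0.018 m or horizontal distance between dry5 and peg4 below 0.018 m or horizontal distance between dry5 and peg5 below 0.018 m) and value of joint tray above 0.265 m and value of joint catch above 1.4 rad and linear speed of each of beaker0, beaker1, beaker2, beaker3, dry0, dry1, dry2, dry3, dry4, dry5 below 0.03 m/s); the robot touches nothing.
It fails at once if the jar is shifted by more than 50 mm (distance of jar from where it was at the start of the episode above 0.05 m).
Of beaker0, beaker1, beaker2, beaker3 only 3 to 4 are there at a start; the rules pass over those that are not, and their reading is None.
Of dry0, dry1, dry2, dry3, dry4, dry5 only 1 to 2 are there at a start; the rules pass over those that are not, and their reading is None.
At some moment in a run one of beaker0, beaker1, beaker2, beaker3 may be knocked a few centimetres aside while the robot is not near it.
Once in a run the grip may slacken for a moment while it holds something.
It also fails if it takes over 200 s, if anything falls off the work surface, if the arm or the gripper's body presses on something with over 40 N, if the wrist force passes 120 N, or if a joint passes its speed limit or range.

## Working session

There is one attempt and no reset: what is moved stays moved. The work goes in short steps, Python scripts to look and compute and a tool call to move; the robot and the scene stay as the last step left them, time stands still between calls to the robot, and variables do not carry over. Pictures are saved under pics/ and viewed, and the job is handed in when it is done.

Besides the shell and the picture viewer there is one more tool, called after "Request:" as a command line: name --argument value ..., lists and objects as JSON in quotes. step_arm: Moves the arm, as the interface text tells. Its arguments: {"type":"object","properties":{"motion":{"type":"array","items":{"type":"object","properties":{"wx":{"type":"number"},"wy":{"type":"number"},"wz":{"type":"number"},"x":{"type":"number"},"y":{"type":"number"},"z":{"type":"number"},"jaw":{"type":"number"}}}},"force":{"type":"number"}},"required":["motion"]}

```bash
ls; mkdir -p pics; cat > h.py <<'E'
import numpy as np, cv2
from rig import telemetry, cams, ctrl
from scipy.spatial.transform import Rotation as R
def cap(n,fn=None):
    c=cams.capture(n)
    if fn: cv2.imwrite('pics/'+fn,c['pixels'][:,:,::-1])
    return c
def cloud(c):
    K=c['K'];h,w=c['range_z'].shape
    u,v=np.meshgrid(np.arange(w),np.arange(h))
    p=np.stack([u,v],-1).reshape(-1,1,2).astype(np.float64)
    d=np.array([c['k1'],0,0,0,0],float)
    q=cv2.undistortPoints(p,np.array(K,float),d).reshape(h,w,2)
    z=c['range_z'].astype(float)
    P=np.stack([q[...,0]*z,q[...,1]*z,z],-1)
    V=np.array(c['view']);
    W=(P-V[:3,3])@V[:3,:3]
    W[z==0]=np.nan
    return W
def proj(c,X):
    V=np.array(c['view']);p=np.atleast_2d(X)@V[:3,:3].T+V[:3,3]
    s=p[:,:2]/p[:,2:];r2=(s**2).sum(1,keepdims=True);s=s*(1+c['k1']*r2)
    K=np.array(c['K']);return np.c_[s[:,0]*K[0,0]+K[0,2],s[:,1]*K[1,1]+K[1,2]]
E
python3 - <<'E'
from h import *
for n in ['side','top','wrist']:
    c=cap(n,n+'0.png'); print(n,c['K'].tolist(),c['k1'],np.round(c['view'],3).tolist())
print(telemetry.state())
E
```

```text
pics
side [[538.331827882636, 0.0, 308.55398518162673], [0.0, 538.331827882636, 244.36157717681525], [0.0, 0.0, 1.0]] -0.08262206666527525 [[-0.929, -0.369, 0.023, 468.797], [-0.212, 0.482, -0.85, 196.024], [0.303, -0.795, -0.526, 1168.36], [0.0, 0.0, 0.0, 1.0]]
top [[522.6575155061817, 0.0, 326.6093251246483], [0.0, 522.6575155061817, 238.91990325613557], [0.0, 0.0, 1.0]] -0.12990279906174357 [[0.02, -1.0, 0.007, -52.979], [-0.994, -0.021, -0.106, 535.461], [0.106, -0.005, -0.994, 1237.581], [0.0, 0.0, 0.0, 1.0]]
wrist [[338.3223975897716, 0.0, 321.78301222113606], [0.0, 338.3223975897716, 240.58210114265168], [0.0, 0.0, 1.0]] -0.03038722014484779 [[0.307, -0.952, -0.001, -524.277], [-0.91, -0.293, 0.294, -37.931], [-0.28, -0.089, -0.956, 379.323], [0.0, 0.0, 0.0, 1.0]]
{'time_s': 0.15, 'q': array([-1.41331303e+00,  2.63468995e-01, -4.87913391e-02,  1.25940508e+00,
       -9.71375840e-06,  1.41549851e+00]), 'joint_vel': array([-1.06665113e-03, -1.78129662e-04,  2.03018782e-03, -8.05195685e-06,
        2.51923622e-04, -1.23762515e-04]), 'effort': array([ 2.25582335e-03, -6.37825871e+01,  3.84649551e+01,  1.06232704e-02,
       -4.89222282e-05,  2.27221378e-06]), 'eef_pos': array([ 161.5056073 , -499.31898361,  230.90649109]), 'orientation': array([-3.10239387e+00, -4.89179745e-01,  1.67454660e-05]), 'force': array([ 1.0001271 , -0.36290568, -0.2603544 ]), 'ft_torque': array([ 0.00307136, -0.01743163, -0.07967201]), 'opening': 85.76101159107175}
```

View pics/top0.png

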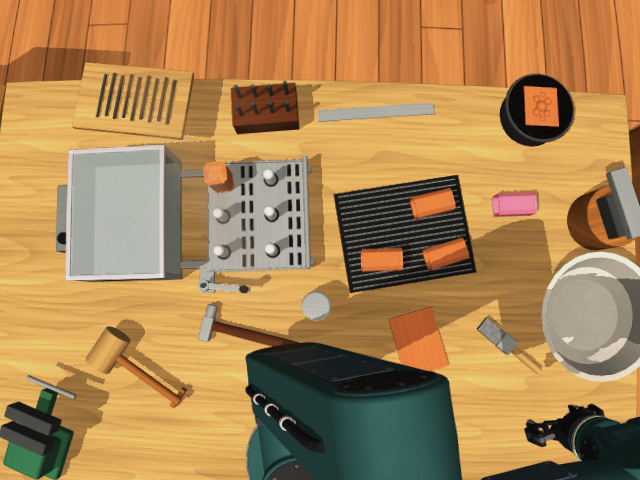

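View pics/side0.png

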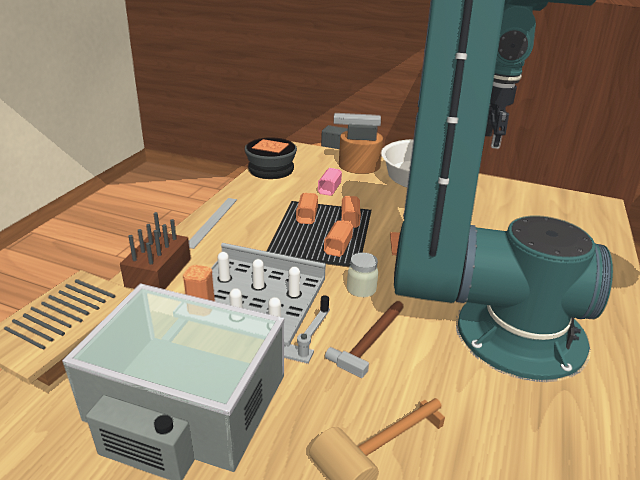

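View pics/wrist0.png

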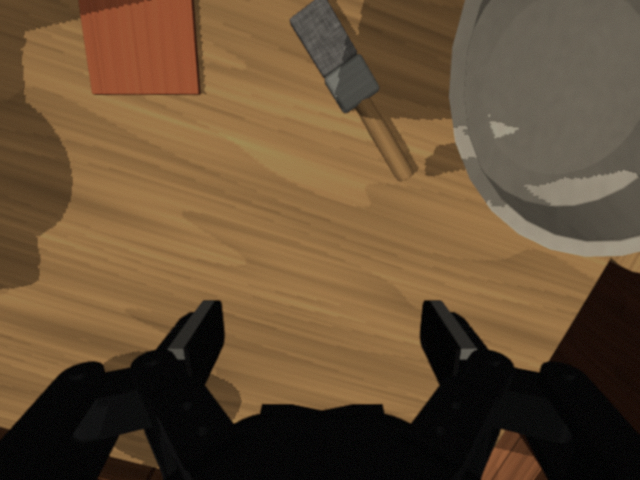

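Three rinsed beakers lie on the mat, at top-view pixels (433,203), (382,260) and (447,252). One beaker is drying at (217,176), which is rear row far side, so peg 3. The front row is empty. The jar is at (316,306) and the catch knob at (244,289). The pink lookalike is off the mat at (515,204).

```bash
cat >> h.py <<'E'
def beakers(c,zlo=35,zhi=75,verbose=True):
    W=cloud(c);hsv=cv2.cvtColor(c['pixels'],cv2.COLOR_RGB2HSV)
    m=(hsv[...,0]>=3)&(hsv[...,0]<=16)&(hsv[...,1]>130)&(W[...,2]>zlo)&(W[...,2]<zhi)&(W[...,0]>300)
    m&=(W[...,0]<720)&(W[...,1]<20)&(W[...,1]>-420)
    n,l,st,ce=cv2.connectedComponentsWithStats(m.astype(np.uint8))
    out=[]
    for i in range(1,n):
        if st[i,4]<150: continue
        P=W[l==i]; zt=np.median(P[:,2]); T=P[abs(P[:,2]-zt)<5]
        (cx,cy),(a,b),an=cv2.minAreaRect(T[:,:2].astype(np.float32))
        if a<b: a,b,an=b,a,an-90
        an=an%180  # long axis dir in xy
        out.append((cx,cy,an,zt))
        if verbose: print('px',ce[i].round(),'c',round(cx,1),round(cy,1),'len',round(a),round(b),'ang',round(an,1),'ztop',round(zt,1),'mean',T.mean(0).round(1))
    return out
E
python3 - <<'E'
from h import *
c=cap('top');W=cloud(c)
beakers(c)
rgb=c['pixels'].astype(int)
# peg tips
x,y,z=W[...,0],W[...,1],W[...,2]
white=(rgb.min(-1)>190)&(z>60)&(z<105)&(y>20)&(y<260)&(x>300)
n,l,st,ce=cv2.connectedComponentsWithStats(white.astype(np.uint8))
for i in range(1,n):
    if st[i,4]>20:
        P=W[l==i]; print('peg?',ce[i].round(),st[i,4],P.mean(0).round(1),P[:,2].max().round(1))
for name,(u,v) in dict(knob=(244,289),jar=(316,306),hinge=(207,282),dry=(217,168),panelTop=(309,215),hoodedge=(180,215),mat=(400,230)).items():
    print(name,W[v,u].round(1), W[v-2:v+3,u-2:u+3].reshape(-1,3).mean(0).round(1))
E
```

```text
px [434. 203.] c 628.0 -300.0 len 97 52 ang 105.0 ztop 54.6 mean [ 628.1 -299.7   54.8]
px [447. 253.] c 506.9 -331.6 len 96 52 ang 108.3 ztop 54.8 mean [ 506.6 -330.9   55. ]
px [382. 259.] c 489.6 -174.2 len 97 52 ang 92.7 ztop 54.7 mean [ 489.6 -173.8   55. ]
peg? [267. 174.] 54 [680.2 100.1  92.5] 98.4
peg? [268. 210.] 56 [593.   95.3  92.3] 97.2
peg? [217. 213.] 46 [585.7 214.8  93. ] 98.9
peg? [269. 248.] 57 [504.8  90.6  91.9] 100.1
peg? [217. 250.] 53 [497.8 209.8  92.3] 98.6
knob [410.7 146.8  79.3] [410.7 146.8  79.5]
jar [375.6 -20.4  83.4] [375.6 -20.4  85.3]
hinge [425.3 240.7  48.1] [425.5 242.5  39.8]
dry [685.2 213.7 119.4] [685.5 214.  118.2]
panelTop [598.    3.    3.1] [594.6   2.3  25.3]
hoodedge [591.2 325.8   6. ] [591.1 325.6   6.8]
mat [ 565.7 -224.2    0.6] [nan nan nan]
```

```bash
python3 - <<'E'
from h import *
i=cv2.imread('pics/top0.png')[130:310,180:500]
cv2.imwrite('pics/topcrop0.png',cv2.resize(i,None,fx=2.5,fy=2.5,interpolation=cv2.INTER_CUBIC))
E
```

```text
(no output)
```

View pics/topcrop0.png

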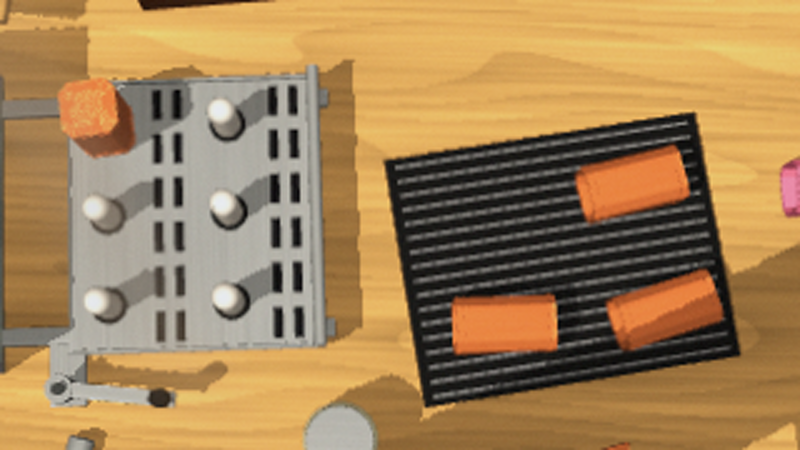

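```bash
cat >> h.py <<'E'
from scipy.optimize import least_squares
def cur():
    s=telemetry.state(); return np.array(s['eef_pos']),R.from_rotvec(s['orientation']),s
def pickrot(an,th,flip=1):
    m=np.array([np.cos(np.radians(an)),np.sin(np.radians(an)),0]);t=np.radians(th)
    z=np.sin(t)*m+np.array([0,0,-np.cos(t)])
    y=flip*np.array([-m[1],m[0],0]); x=np.cross(y,z)   # flip=1: tool y ~ world -x
    return R.from_matrix(np.c_[x,y,z])
def go(p,Rt,tag=''):
    p0,R0,s=cur()
    d=R0.inv().apply(np.array(p)-p0)/1000; w=(R0.inv()*Rt).as_rotvec(degrees=True)
    print(tag,'"x":%.3f,"y":%.3f,"z":%.3f,"wx":%.1f,"wy":%.1f,"wz":%.1f'%(*d,*w),'rows>=',int(np.ceil(max(np.linalg.norm(d)/.0417,np.linalg.norm(w)/7.16))))
def st():
    s=telemetry.state();print('t',round(s['time_s'],2),'pos',s['eef_pos'].round(1),'R z',R.from_rotvec(s['orientation']).as_matrix()[:,2].round(3),'y',R.from_rotvec(s['orientation']).as_matrix()[:,1].round(3),'q',s['q'].round(2),'F',s['force'].round(1),'op',round(s['opening'],1))
E
python3 - <<'E'
from h import *
c=cap('top');W=cloud(c);V=np.array(c['view']);print('cam',(-V[:3,:3].T@V[:3,3]).round(0))
rgb=c['pixels'].astype(int);x,y,z=W[...,0],W[...,1],W[...,2]
white=(rgb.min(-1)>170)&(z>84)&(z<105)&(y>20)&(y<260)&(x>300)
n,l,s_,ce=cv2.connectedComponentsWithStats(white.astype(np.uint8))
for i in range(1,n):
    if s_[i,4]>20:
        P=W[l==i]
        f=least_squares(lambda q:np.hypot(np.hypot(P[:,0]-q[0],P[:,1]-q[1]),P[:,2]-82)-13,P[:,:2].mean(0),loss='soft_l1')
        print(P.mean(0).round(1),f.x.round(1))
o=(c['pixels'][...,0]>180)&(z>112)&(z<125)&(y>150)&(x>600)&(x<750)&(y<300)
print('dry',W[o].mean(0),cv2.minAreaRect(W[o][:,:2].astype(np.float32)))
an=105;m=np.array([np.cos(np.radians(an)),np.sin(np.radians(an)),0])
Rt=pickrot(an,45);g=np.array([628,-300,31])-22*m;tcp=g+19*Rt.as_matrix()[:,2]
print(tcp); pre=tcp-Rt.as_matrix()[:,2]*130
print('pre',pre);go(pre+[0,0,40],Rt)
go(pre+[0,0,40],pickrot(an,45,-1),'flip'); st()
E
```

```text
cam [ 402.  -36. 1288.]
[680.1 100.5  91.6] [680.9 100. ]
[592.9  95.3  91.7] [595.8  94.7]
[586.  214.9  91.6] [587.  214.3]
[505.8  90.5  91.6] [508.1  89.8]
[498.5 209.4  92. ] [501.1 208. ]
dry [674.78007445 219.19761252 117.76575208] ((674.8883056640625, 219.29678344726562), (52.61992263793945, 52.842735290527344), 6.7558817863464355)
[ 630.21677766 -308.27312684   17.56497116]
pre [ 654.0084289  -397.06477809  109.48885271]
 "x":0.500,"y":0.054,"z":0.082,"wx":36.3,"wy":-34.5,"wz":87.7 rows>= 15
flip "x":0.500,"y":0.054,"z":0.082,"wx":34.0,"wy":35.8,"wz":-82.2 rows>= 14
t 0.25 pos [ 161.5 -499.4  231.1] R z [-0.  0. -1.] y [ 0.308 -0.951 -0.   ] q [-1.41  0.26 -0.05  1.26 -0.    1.42] F [-0.5  0.1  0.4] op 85.3
```

Request:
step_arm --motion '[{"x":0.25,"y":0.027,"z":0.0,"jaw":100},{"x":0.25,"y":0.027,"z":0.0},{"x":0.25,"y":0.027,"z":0.0},{"x":0.25,"y":0.027,"z":0.0},{"x":0.25,"y":0.027,"z":0.0},{"x":0.25,"y":0.027,"z":0.0},{"x":0.5,"y":0.054,"z":0.082,"wx":34,"wy":35.8,"wz":-82.2},{"x":0.5,"y":0.054,"z":0.082,"wx":34,"wy":35.8,"wz":-82.2},{"x":0.5,"y":0.054,"z":0.082,"wx":34,"wy":35.8,"wz":-82.2},{"x":0.5,"y":0.054,"z":0.082,"wx":34,"wy":35.8,"wz":-82.2}]'

```text
$.motion[0]: bad value
```

```bash
cat >> h.py <<'E'
def pick(cx,cy,an,back=130,up=40,th=45,s=22,flip=-1,zg=31):
    m=np.array([np.cos(np.radians(an)),np.sin(np.radians(an)),0])
    Rt=pickrot(an,th,flip);g=np.array([cx,cy,zg])-s*m;tcp=g+19*Rt.as_matrix()[:,2]
    return tcp-Rt.as_matrix()[:,2]*back+[0,0,up],Rt
E
python3 - <<'E'
from h import *
st();go(*pick(628,-300,105))
E
```

```text
t 0.25 pos [ 161.5 -499.4  231.1] R z [-0.  0. -1.] y [ 0.308 -0.951 -0.   ] q [-1.41  0.26 -0.05  1.26 -0.    1.42] F [-0.5  0.1  0.4] op 85.3
 "x":0.500,"y":0.054,"z":0.082,"wx":34.0,"wy":35.8,"wz":-82.2 rows>= 14
```

Request:
step_arm --motion '[{"x":0.25,"y":0.027,"z":0.0,"wx":0,"wy":0,"wz":0,"jaw":99},{"x":0.25,"y":0.027,"z":0.0,"wx":0,"wy":0,"wz":0,"jaw":99}]'

```text
time_s: 0.42
eef_pos: [242.8, -482.8, 231.3]
orientation: [3.104, 0.483, -0.0]
force: [0.1, -0.3, 0.2]
opening: 84.5
```

Request:
step_arm --motion '[{"x":0.16,"y":0.017,"z":0.0,"wx":0,"wy":0,"wz":0,"jaw":99},{"x":0.16,"y":0.017,"z":0.0,"wx":0,"wy":0,"wz":0,"jaw":99},{"x":0.16,"y":0.017,"z":0.0,"wx":0,"wy":0,"wz":0,"jaw":99},{"x":0.16,"y":0.017,"z":0.0,"wx":0,"wy":0,"wz":0,"jaw":99}]'

```text
time_s: 0.75
eef_pos: [403.0, -448.4, 231.1]
orientation: [-3.103, -0.49, -0.0]
force: [-0.7, -0.9, 0.6]
opening: 84.5
```

```bash

python3 - <<'E'
from h import *
st();go(*pick(628,-300,105))
E
```

```text
t 0.75 pos [ 403.  -448.4  231.1] R z [ 0.  0. -1.] y [ 0.308 -0.951 -0.   ] q [-0.97  0.4   0.16  1.33  0.    1.85] F [-0.7 -0.9  0.6] op 84.5
 "x":0.255,"y":0.029,"z":0.082,"wx":34.0,"wy":35.8,"wz":-82.2 rows>= 14
```

Request:
step_arm --motion '[{"x":0.255,"y":0.029,"z":0.082,"wx":34,"wy":35.8,"wz":-82.2,"jaw":99},{"x":0.255,"y":0.029,"z":0.082,"wx":34,"wy":35.8,"wz":-82.2,"jaw":99},{"x":0.255,"y":0.029,"z":0.082,"wx":34,"wy":35.8,"wz":-82.2,"jaw":99},{"x":0.255,"y":0.029,"z":0.082,"wx":34,"wy":35.8,"wz":-82.2,"jaw":99},{"x":0.255,"y":0.029,"z":0.082,"wx":34,"wy":35.8,"wz":-82.2,"jaw":99},{"x":0.255,"y":0.029,"z":0.082,"wx":34,"wy":35.8,"wz":-82.2,"jaw":99},{"x":0.255,"y":0.029,"z":0.082,"wx":34,"wy":35.8,"wz":-82.2,"jaw":99},{"x":0.255,"y":0.029,"z":0.082,"wx":34,"wy":35.8,"wz":-82.2,"jaw":99},{"x":0.255,"y":0.029,"z":0.082,"wx":34,"wy":35.8,"wz":-82.2,"jaw":99},{"x":0.255,"y":0.029,"z":0.082,"wx":34,"wy":35.8,"wz":-82.2,"jaw":99}]'

```text
time_s: 1.58
eef_pos: [664.7, -398.9, 130.5]
orientation: [-2.203, -1.608, -0.458]
force: [-29.1, 34.4, 38.3]
opening: 84.4
```

```bash

python3 - <<'E'
from h import *
st();go(*pick(628,-300,105));beakers(cap('top'))
E
```

```text
t 1.58 pos [ 664.7 -398.9  130.5] R z [ 0.041  0.478 -0.877] y [ 0.955 -0.278 -0.107] q [-0.78  1.17  1.37  2.11  0.38  1.03] F [-29.1  34.4  38.3] op 84.4
 "x":0.007,"y":-0.013,"z":-0.016,"wx":13.8,"wy":14.8,"wz":-28.7 rows>= 5
```

```bash

python3 - <<'E'
from h import *
cap('top','top1.png');cap('side','side1.png');st()
E
```

```text
t 1.73 pos [ 664.  -398.9  126.8] R z [ 0.037  0.481 -0.876] y [ 0.953 -0.281 -0.114] q [-0.78  1.17  1.36  2.11  0.38  1.04] F [-0.6  0.1  0.7] op 84.4
```

View pics/top1.png

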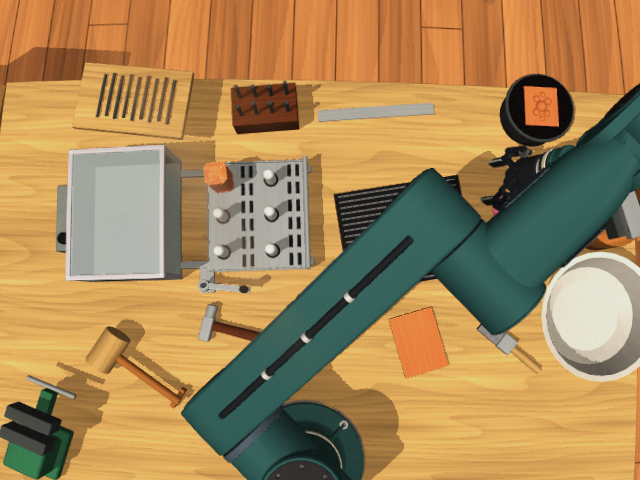

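View pics/side1.png

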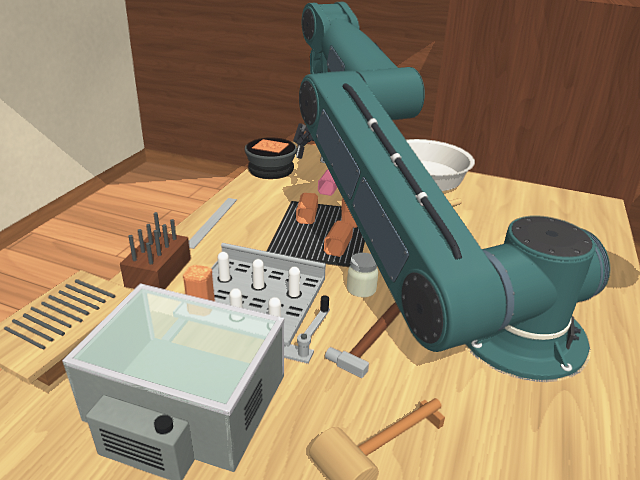

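```bash
cat >> h.py <<'E'
import json
def log():
    s=telemetry.state();open('log.jsonl','a').write(json.dumps([list(map(float,s['q'])),list(map(float,s['eef_pos'])),list(map(float,s['orientation']))])+'\n')
E
python3 - <<'E'
from h import *
f=open('log.jsonl','w')
f.write(json.dumps([[-1.41331303,.263468995,-.0487913391,1.25940508,-9.7e-6,1.41549851],[161.5056,-499.31898,230.90649],[-3.10239387,-.489179745,1.67e-5]])+'\n');f.close()
log();st()
# pose: vertical-ish at (560,-330,250)
go([560,-330,260],pickrot(105,0,-1),'vert');
E
```

```text
t 1.73 pos [ 664.  -398.9  126.8] R z [ 0.037  0.481 -0.876] y [ 0.953 -0.281 -0.114] q [-0.78  1.17  1.36  2.11  0.38  1.04] F [-0.6  0.1  0.7] op 84.4
vert "x":0.088,"y":-0.134,"z":-0.087,"wx":1.5,"wy":-29.2,"wz":-32.3 rows>= 7
```

Request:
step_arm --motion '[{"x":0.088,"y":-0.134,"z":-0.087,"wx":1.5,"wy":-29.2,"wz":-32.3,"jaw":99},{"x":0.088,"y":-0.134,"z":-0.087,"wx":1.5,"wy":-29.2,"wz":-32.3,"jaw":99},{"x":0.088,"y":-0.134,"z":-0.087,"wx":1.5,"wy":-29.2,"wz":-32.3,"jaw":99},{"x":0.088,"y":-0.134,"z":-0.087,"wx":1.5,"wy":-29.2,"wz":-32.3,"jaw":99},{"x":0.088,"y":-0.134,"z":-0.087,"wx":1.5,"wy":-29.2,"wz":-32.3,"jaw":99},{"x":0.088,"y":-0.134,"z":-0.087,"wx":1.5,"wy":-29.2,"wz":-32.3,"jaw":99},{"x":0.088,"y":-0.134,"z":-0.087,"wx":1.5,"wy":-29.2,"wz":-32.3,"jaw":99}]'

```text
time_s: 2.32
eef_pos: [557.0, -328.6, 273.7]
orientation: [-1.974, -2.419, -0.051]
force: [1.3, -0.0, 0.0]
opening: 84.5
```

```bash

python3 - <<'E'
from h import *
log();st()
go([560,-330,260],pickrot(105,0,-1),'vert');
go([520,-300,300],pickrot(90,35,-1),'tilt');
E
```

```text
t 2.32 pos [ 557.  -328.6  273.7] R z [ 0.006  0.038 -0.999] y [0.98  0.2   0.013] q [-0.67  0.5   0.43  1.53  0.03  0.69] F [ 1.3 -0.   0. ] op 84.5
vert "x":-0.002,"y":0.002,"z":0.014,"wx":0.8,"wy":-2.0,"wz":-3.4 rows>= 1
tilt "x":0.036,"y":-0.030,"z":-0.025,"wx":-3.0,"wy":32.8,"wz":11.4 rows>= 5
```

Request:
step_arm --motion '[{"x":0.036,"y":-0.03,"z":-0.025,"wx":-3.0,"wy":32.8,"wz":11.4,"jaw":99},{"x":0.036,"y":-0.03,"z":-0.025,"wx":-3.0,"wy":32.8,"wz":11.4,"jaw":99},{"x":0.036,"y":-0.03,"z":-0.025,"wx":-3.0,"wy":32.8,"wz":11.4,"jaw":99},{"x":0.036,"y":-0.03,"z":-0.025,"wx":-3.0,"wy":32.8,"wz":11.4,"jaw":99},{"x":0.036,"y":-0.03,"z":-0.025,"wx":-3.0,"wy":32.8,"wz":11.4,"jaw":99},{"x":0.036,"y":-0.03,"z":-0.025,"wx":-3.0,"wy":32.8,"wz":11.4,"jaw":99}]'

```text
time_s: 2.82
eef_pos: [521.9, -304.1, 288.8]
orientation: [-1.869, -1.844, -0.594]
force: [0.6, -0.8, -1.9]
opening: 84.8
```

```bash

python3 - <<'E'
from h import *
log();st()
go([420,-250,200],pickrot(90,-20,-1),'n2');
E
```

```text
t 2.82 pos [ 521.9 -304.1  288.8] R z [-0.006  0.589 -0.808] y [ 1.    -0.009 -0.014] q [-0.85  0.76  0.78  2.1   0.39  0.63] F [ 0.6 -0.8 -1.9] op 84.8
n2 "x":-0.010,"y":-0.101,"z":0.104,"wx":-0.8,"wy":-56.1,"wz":-0.6 rows>= 8
```

Request:
step_arm --motion '[{"x":-0.01,"y":-0.101,"z":0.104,"wx":-0.8,"wy":-56.1,"wz":-0.6,"jaw":99},{"x":-0.01,"y":-0.101,"z":0.104,"wx":-0.8,"wy":-56.1,"wz":-0.6,"jaw":99},{"x":-0.01,"y":-0.101,"z":0.104,"wx":-0.8,"wy":-56.1,"wz":-0.6,"jaw":99},{"x":-0.01,"y":-0.101,"z":0.104,"wx":-0.8,"wy":-56.1,"wz":-0.6,"jaw":99},{"x":-0.01,"y":-0.101,"z":0.104,"wx":-0.8,"wy":-56.1,"wz":-0.6,"jaw":99},{"x":-0.01,"y":-0.101,"z":0.104,"wx":-0.8,"wy":-56.1,"wz":-0.6,"jaw":99},{"x":-0.01,"y":-0.101,"z":0.104,"wx":-0.8,"wy":-56.1,"wz":-0.6,"jaw":99},{"x":-0.01,"y":-0.101,"z":0.104,"wx":-0.8,"wy":-56.1,"wz":-0.6,"jaw":99}]'

```text
time_s: 3.48
eef_pos: [420.3, -249.1, 204.1]
orientation: [2.149, 2.151, -0.133]
force: [0.7, -1.2, -0.4]
opening: 84.5
```

```bash
cat > kin.py <<'E'
import numpy as np, json
from scipy.optimize import least_squares
from scipy.spatial.transform import Rotation as R
def rz(a): return R.from_euler('z',a)
def ry(a): return R.from_euler('y',a)
# frame: plane x radial; pitch-down = rotation about +y
def fk(q,p):
    h,Ax,Az,Bx,Bz,Cx,Cz,t,d,s5,o6,s6=p
    R1=rz(q[0]);R2=R1*ry(q[1]);R3=R1*ry(q[1]-q[2]);R4=R1*ry(q[1]-q[2]+q[3])
    # at R4, x axis = tool direction for q5=0
    pos=R1.apply([0,d,h])+R2.apply([Ax,0,Az])+R3.apply([Bx,0,Bz])+R4.apply([Cx,0,0])
    R5=R4*rz(s5*q[4])
    tool=R5*R.from_matrix(np.array([[0,0,1],[0,1,0],[-1,0,0]]).astype(float))  # tool z = x5
    pos=pos+R5.apply([t,0,0])
    return pos,tool*rz(s6*q[5]+o6)
LO=np.array([-2.65,-.89,-1.18,-2.13,-1.35,-3.14]);HI=np.array([2.65,1.7,1.37,2.11,1.29,3.14])
def load():return [json.loads(l) for l in open('log.jsonl')]
def fit(verb=True):
    D=load();best=None
    for s5 in(1,-1):
        for s6 in (1,-1):
            def res(v):
                p=[v[0],v[1],v[2],v[3],v[4],v[5],0,v[6],v[7],s5,v[8],s6];r=[]
                for q,x,o in D:
                    a,b=fk(q,p);r+=list(a-x)+list(300*(b.inv()*R.from_rotvec(o)).as_rotvec())
                return np.r_[r,0.01*np.array(v[:8])]
            for o0 in (0,1.57,3.14,-1.57):
                f=least_squares(res,[250,0,400,400,0,100,150,80,o0])
                if best is None or f.cost<best[0]: best=(f.cost,[*f.x[:6],0,f.x[6],f.x[7],s5,f.x[8],s6])
    p=best[1]
    if verb:
        print('cost',best[0],np.round(p,3))
        for q,x,o in D:
            a,b=fk(q,p);print((a-x).round(1),(b.inv()*R.from_rotvec(o)).magnitude().round(4))
    json.dump([float(z) for z in p],open('kin.json','w'));return p
def ik(pos,Rt,q0=None,margin=.03):
    p=json.load(open('kin.json'));best=None
    seeds=[q0] if q0 is not None else []
    seeds+=[[np.arctan2(pos[1],pos[0])-.15,.5,.4,1.4,s,z] for s in(-.5,.5) for z in(-1,1)]
    for s in seeds:
        f=least_squares(lambda q:np.r_[fk(q,p)[0]-pos,200*(fk(q,p)[1].inv()*Rt).as_rotvec()],np.clip(s,LO+margin+.001,HI-margin-.001),bounds=(LO+margin,HI-margin))
        if best is None or f.cost<best.cost: best=f
        if best.cost<.5: break
    a,b=fk(best.x,p)
    return best.x,np.linalg.norm(a-pos),np.degrees((b.inv()*Rt).magnitude())
E
python3 - <<'E'
from h import *
from kin import *
log();st();fit()
E
```

```text
t 3.48 pos [ 420.3 -249.1  204.1] R z [ 0.007 -0.131 -0.991] y [1.    0.001 0.007] q [-0.64  0.16 -0.27  1.06 -0.1   0.92] F [ 0.7 -1.2 -0.4] op 84.5
cost 30.492801795135403 [1.58950e+02 1.15000e-01 5.81201e+02 3.69653e+02 5.07660e+01 1.38474e+02
 0.00000e+00 2.85430e+02 8.12080e+01 1.00000e+00 0.00000e+00 1.00000e+00]Traceback (most recent call last):
  File "<stdin>", line 3, in <module>
  File "kin.py", line 34, in fit
    a,b=fk(q,p);print((a-x).round(1),(b.inv()*R.from_rotvec(o)).magnitude().round(4))
                                     ^^^^^^^^^^^^^^^^^^^^^^^^^^^^^^^^^^^^^^^^^^^^
AttributeError: 'float' object has no attribute 'round'
```

```bash
sed -i 's/magnitude().round(4))/magnitude())/; s/0.01\*np.array(v\[:8\])/0.0005*np.array(v[:8])/' kin.py
cat > plan.py <<'E'
from h import *
from kin import *
CY=np.array([-.9985,-.0555,0]);CX=np.array([-.0555,.9985,0])
PEG={0:(682,99.8),1:(594.3,94.9),2:(506.5,90)}
def place(k,an_tool_th,zoff=0,s=22,flip=-1,seat=70):
    # tool tilt th' from vertical, leaning body to cabinet +x ; beaker upright mouth down, grasp s above centre
    th=an_tool_th
    Rt=pickrot(np.degrees(np.arctan2(CX[1],CX[0])),-th,flip)
    g=np.array([*PEG[k],seat+s+zoff]);return g+19*Rt.as_matrix()[:,2],Rt
E
python3 - <<'E'
from plan import *
fit()
B={'C':(628,-300,105),'B':(507,-331.6,108.3),'A':(489.6,-174.2,92.7)}
for n,b in B.items():
    for th in (30,40,45,50):
        o=[]
        for back,up in((0,0),(0,60),(60,0)):
            q,e,a=ik(*pick(*b,back=back,up=up,th=th));o.append('%.1f/%.1f'%(e,a))
        print(n,th,o,q.round(2))
for k in PEG:
    for th in(40,45,50,60):
        o=[]
        for z in(0,60,120):
            q,e,a=ik(*place(k,th,z));o.append('%.1f/%.1f'%(e,a))
        print(k,th,o,q.round(2))
E
```

```text
cost 0.07627389653745294 [159.299   0.    581.499 369.7    50.7   138.999   0.    285.5    81.2
   1.      0.      1.   ]
[ 0. -0.  0.] 1.675923894428799e-08
[-0.  0.  0.] 6.002483302070496e-10
[-0.  0. -0.] 6.002485984386625e-10
[ 0. -0. -0.] 6.002485869464063e-10
[0. 0. 0.] 6.002485826094285e-10
C 30 ['0.0/0.0', '0.0/0.0', '0.0/0.0'] [-0.71  1.07  0.95  1.89  0.28  0.53]
C 40 ['0.0/0.0', '1.2/0.6', '6.4/3.5'] [-0.75  1.2   1.15  2.08  0.36  0.47]
C 45 ['1.9/1.1', '6.4/3.6', '12.0/6.7'] [-0.77  1.2   1.13  2.08  0.4   0.45]
C 50 ['7.2/4.1', '11.6/6.6', '17.5/9.9'] [-0.78  1.21  1.1   2.08  0.44  0.43]
B 30 ['0.0/0.0', '0.0/0.0', '0.0/0.0'] [-0.84  0.9   0.54  1.7   0.2   0.36]
B 40 ['0.0/0.0', '0.0/0.0', '0.0/0.0'] [-0.86  1.07  0.81  1.97  0.25  0.3 ]
B 45 ['0.0/0.0', '0.0/0.0', '2.0/1.1'] [-0.87  1.15  0.92  2.08  0.27  0.28]
B 50 ['0.0/0.0', '2.2/1.1', '8.7/4.6'] [-0.89  1.15  0.91  2.08  0.3   0.26]
A 30 ['0.0/0.0', '0.0/0.0', '0.0/0.0'] [-0.76  0.63 -0.04  1.3   0.35  0.7 ]
A 40 ['0.0/0.0', '0.0/0.0', '0.0/0.0'] [-0.81  0.74  0.07  1.46  0.44  0.59]
A 45 ['0.0/0.0', '0.0/0.0', 
[... 349 characters left out ...]
  1.96]
0 60 ['0.0/0.0', '0.0/0.0', '0.0/0.0'] [ 0.35  0.85  0.52  1.7  -0.98  2.12]
1 40 ['0.0/0.0', '0.0/0.0', '0.0/0.0'] [ 0.3   0.55  0.14  1.36 -0.67  1.89]
1 45 ['0.0/0.0', '0.0/0.0', '0.0/0.0'] [ 0.33  0.59  0.16  1.4  -0.75  1.94]
1 50 ['0.0/0.0', '0.0/0.0', '0.0/0.0'] [ 0.35  0.63  0.17  1.45 -0.82  2.01]
1 60 ['0.0/0.0', '0.0/0.0', '0.0/0.0'] [ 0.39  0.71  0.22  1.59 -0.96  2.18]
2 40 ['0.0/0.0', '0.0/0.0', '0.0/0.0'] [ 0.34  0.43 -0.09  1.29 -0.67  1.93]
2 45 ['0.0/0.0', '0.0/0.0', '0.0/0.0'] [ 0.37  0.46 -0.07  1.33 -0.74  2.  ]
2 50 ['0.0/0.0', '0.0/0.0', '0.0/0.0'] [ 0.39  0.51 -0.06  1.38 -0.81  2.07]
2 60 ['0.0/0.0', '0.0/0.0', '0.0/0.0'] [ 0.44  0.6  -0.03  1.52 -0.93  2.25]
```

```bash
python3 - <<'E'
from plan import *
b=beakers(cap('top'));beakers(cap('side'))
B=(507,-331.6,108.3)
P=pick(*B,back=60,up=30,th=42,s=25);print(P[0],ik(*P)[0].round(2),ik(*P)[1:]);go(*P)
E
```

```text
px [434. 203.] c 627.6 -299.7 len 96 51 ang 105.0 ztop 54.4 mean [ 627.8 -298.8   54.7]
px [382. 259.] c 490.1 -174.0 len 96 50 ang 91.2 ztop 54.9 mean [ 489.9 -173.7   55.2]
px [308. 202.] c 627.6 -297.1 len 103 48 ang 105.0 ztop 55.9 mean [ 626.5 -294.1   56.3]
px [351. 205.] c 505.1 -330.4 len 107 46 ang 108.5 ztop 56.3 mean [ 504.2 -326.2   56.7]
px [340. 232.] c 487.6 -170.8 len 102 51 ang 92.9 ztop 55.8 mean [ 486.2 -169.1   56. ]
[ 523.46399186 -381.38251241   91.46893784] [-0.87  1.09  0.92  2.08  0.26  0.29] (np.float64(1.5738209966712389), np.float64(0.8310144858659774))
 "x":-0.119,"y":0.101,"z":0.130,"wx":5.9,"wy":49.0,"wz":-17.5 rows>= 8
```

```bash
python3 - <<'E'
from plan import *
B=(507,-331.6,108.3)
for k in((80,10),(60,20),(40,0),(0,0)):
    P=pick(*B,back=k[0],up=k[1],th=40,s=25);print(P[0],ik(*P)[0].round(2),ik(*P)[1:])
P=pick(*B,back=60,up=20,th=40,s=25);go(*P)
E
```

```text
[ 527.16146947 -392.56265188   87.72871103] [-0.87  1.1   0.96  2.08  0.24  0.3 ] (np.float64(0.7909082175124056), np.float64(0.4181505962187717))
[ 523.12486027 -380.35707321   82.40782217] [-0.86  1.08  0.87  2.03  0.25  0.3 ] (np.float64(6.998034366600411e-13), np.float64(7.027874419715279e-14))
[ 519.08825106 -368.15149454   47.08693331] [-0.86  1.06  0.73  1.91  0.25  0.31] (np.float64(2.3437142008433856e-13), np.float64(3.437538143865267e-14))
[ 511.01503265 -343.74033721   16.44515558] [-0.84  1.02  0.56  1.77  0.26  0.32] (np.float64(3.479664964052756e-13), np.float64(3.696325927925381e-14))
 "x":-0.117,"y":0.101,"z":0.139,"wx":5.6,"wy":47.1,"wz":-17.6 rows>= 8
```

Request:
step_arm --motion '[{"x":-0.117,"y":0.101,"z":0.139,"wx":5.6,"wy":47.1,"wz":-17.6,"jaw":99},{"x":-0.117,"y":0.101,"z":0.139,"wx":5.6,"wy":47.1,"wz":-17.6,"jaw":99},{"x":-0.117,"y":0.101,"z":0.139,"wx":5.6,"wy":47.1,"wz":-17.6,"jaw":99},{"x":-0.117,"y":0.101,"z":0.139,"wx":5.6,"wy":47.1,"wz":-17.6,"jaw":99},{"x":-0.117,"y":0.101,"z":0.139,"wx":5.6,"wy":47.1,"wz":-17.6,"jaw":99},{"x":-0.117,"y":0.101,"z":0.139,"wx":5.6,"wy":47.1,"wz":-17.6,"jaw":99},{"x":-0.117,"y":0.101,"z":0.139,"wx":5.6,"wy":47.1,"wz":-17.6,"jaw":99},{"x":-0.117,"y":0.101,"z":0.139,"wx":5.6,"wy":47.1,"wz":-17.6,"jaw":99},{"x":-0.117,"y":0.101,"z":0.139,"wx":5.6,"wy":47.1,"wz":-17.6,"jaw":99},{"x":-0.117,"y":0.101,"z":0.139,"wx":5.6,"wy":47.1,"wz":-17.6,"jaw":99}]'

```text
time_s: 4.42
eef_pos: [522.1, -382.6, 72.9]
orientation: [-1.471, -2.025, -0.547]
force: [0.3, -0.3, -1.7]
opening: 84.3
```

```bash
python3 - <<'E'
from plan import *
st();cap('wrist','wr1.png');beakers(cap('side','side2.png'))
B=(507,-331.6,108.3)
go(*pick(*B,back=0,up=0,th=40,s=25))
E
```

```text
t 4.42 pos [ 522.1 -382.6   72.9] R z [-0.208  0.624 -0.753] y [ 0.95   0.311 -0.005] q [-0.87  1.1   0.9   2.05  0.25  0.3 ] F [ 0.3 -0.3 -1.7] op 84.3
px [308. 202.] c 628.0 -297.1 len 102 48 ang 104.9 ztop 56.0 mean [ 626.7 -293.1   56.4]
px [350. 205.] c 505.6 -326.4 len 105 48 ang 108.6 ztop 56.1 mean [ 505.3 -325.6   56.3]
px [340. 232.] c 488.0 -171.3 len 103 50 ang 94.4 ztop 55.9 mean [ 485.6 -168.1   56.2]
 "x":-0.008,"y":0.001,"z":0.071,"wx":-0.0,"wy":-0.5,"wz":-0.3 rows>= 2
```

View pics/wr1.png

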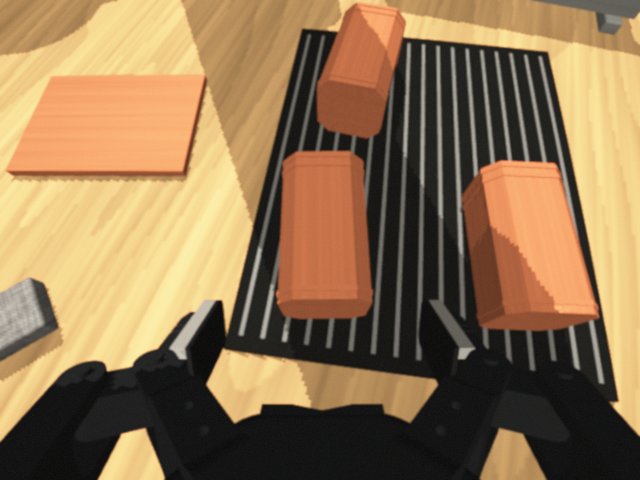

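Request:
step_arm --motion '[{"x":-0.008,"y":0.001,"z":0.035,"wx":0,"wy":-0.5,"wz":-0.3,"jaw":99},{"x":-0.008,"y":0.001,"z":0.055,"wx":0,"wy":-0.5,"wz":-0.3,"jaw":99},{"x":-0.008,"y":0.001,"z":0.071,"wx":0,"wy":-0.5,"wz":-0.3,"jaw":99},{"x":-0.008,"y":0.001,"z":0.071,"wx":0,"wy":-0.5,"wz":-0.3,"jaw":99},{"x":-0.008,"y":0.001,"z":0.071,"wx":0,"wy":-0.5,"wz":-0.3,"jaw":99}]'

```text
time_s: 4.93
eef_pos: [511.0, -342.4, 20.3]
orientation: [-1.475, -2.047, -0.538]
force: [-0.6, -0.8, 0.1]
opening: 84.7
```

```bash
python3 - <<'E'
from plan import *
st();c=cap('side','side2.png');beakers(c)
i=c['pixels'][140:300,240:440,::-1];cv2.imwrite('pics/sc2.png',cv2.resize(i,None,fx=3.5,fy=3.5))
go(*pick(507,-331.6,108.3,back=0,up=0,th=40,s=25))
E
```

```text
t 4.93 pos [ 511.  -342.4   20.3] R z [-0.203  0.61  -0.766] y [0.949 0.316 0.001] q [-0.84  1.02  0.56  1.77  0.26  0.32] F [-0.6 -0.8  0.1] op 84.7
px [308. 202.] c 627.2 -296.8 len 106 50 ang 103.1 ztop 56.0 mean [ 626.5 -293.6   56.4]
px [351. 205.] c 506.4 -330.3 len 107 49 ang 108.6 ztop 56.0 mean [ 504.9 -326.6   56.3]
px [340. 232.] c 488.3 -172.8 len 103 49 ang 93.7 ztop 55.6 mean [ 486.  -169.1   56. ]
 "x":-0.003,"y":-0.000,"z":0.003,"wx":-0.0,"wy":0.0,"wz":0.1 rows>= 1
```

View pics/sc2.png

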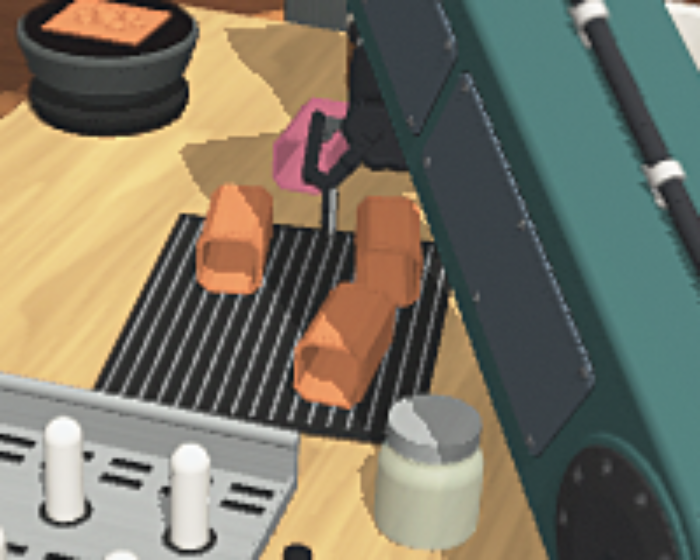

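Request:
step_arm --motion '[{"x":0,"y":0,"z":0,"wx":0,"wy":0,"wz":0,"jaw":40},{"x":0,"y":0,"z":0,"wx":0,"wy":0,"wz":0,"jaw":40},{"x":0,"y":0,"z":0,"wx":0,"wy":0,"wz":0,"jaw":40},{"x":0,"y":0,"z":0,"wx":0,"wy":0,"wz":0,"jaw":40},{"x":0,"y":0,"z":0,"wx":0,"wy":0,"wz":0,"jaw":40},{"x":0,"y":0,"z":0,"wx":0,"wy":0,"wz":0,"jaw":40}]' --force 60

```text
time_s: 5.48
eef_pos: [511.0, -343.4, 18.0]
orientation: [-1.474, -2.044, -0.54]
force: [1.3, -2.6, 8.5]
opening: 51.6
```

```bash
python3 - <<'E'
from plan import *
st()
p,r,s=cur();go(p+[0,0,130],r,'lift')
E
```

```text
t 5.48 pos [ 511.  -343.4   18. ] R z [-0.203  0.612 -0.764] y [0.949 0.315 0.   ] q [-0.84  1.02  0.57  1.78  0.26  0.32] F [ 1.3 -2.6  8.5] op 51.6
lift "x":0.084,"y":0.000,"z":-0.099,"wx":0.0,"wy":0.0,"wz":0.0 rows>= 4
```

Request:
step_arm --motion '[{"x":0.013,"y":0,"z":-0.015,"wx":0,"wy":0,"wz":0,"jaw":40},{"x":0.026,"y":0,"z":-0.03,"wx":0,"wy":0,"wz":0,"jaw":40},{"x":0.039,"y":0,"z":-0.046,"wx":0,"wy":0,"wz":0,"jaw":40},{"x":0.039,"y":0,"z":-0.046,"wx":0,"wy":0,"wz":0,"jaw":40}]'

```text
time_s: 5.82
eef_pos: [511.4, -343.6, 80.8]
orientation: [-1.475, -2.047, -0.539]
force: [0.3, -0.4, -0.2]
opening: 51.5
```

```bash
python3 - <<'E'
from plan import *
st()
p,r,s=cur()
Rp=place(0,50)[1]
for tg in ([560,-200,260],[640,-100,260]): 
    print(ik(tg,Rp)[0].round(2),ik(tg,Rp)[1:])
Rm=r*R.from_rotvec(.5*(r.inv()*Rp).as_rotvec())
for tg in ([520,-300,180],[520,-270,200]): print(ik(tg,Rm)[0].round(2),ik(tg,Rm)[1:])
go([520,-270,200],Rm,'mid')
go([560,-200,260],Rp,'w1')
E
```

```text
t 5.82 pos [ 511.4 -343.6   80.8] R z [-0.202  0.611 -0.766] y [0.949 0.316 0.001] q [-0.84  0.98  0.65  1.9   0.26  0.32] F [ 0.3 -0.4 -0.2] op 51.5
[-0.12  0.29 -0.22  0.86 -0.86  1.31] (np.float64(1.1718571004216928e-13), np.float64(7.951386703658792e-15))
[ 0.06  0.49  0.11  1.19 -0.87  1.58] (np.float64(1.1368683772161603e-13), np.float64(3.2938325500408344e-14))
[-0.61  0.4   0.01  1.16 -0.1   0.77] (np.float64(5.271441804947985e-13), np.float64(2.6434860457850133e-14))
[-0.57  0.37  0.02  1.2  -0.1   0.81] (np.float64(4.0990372275064023e-13), np.float64(1.6680417738514028e-14))
mid "x":0.128,"y":0.032,"z":-0.048,"wx":0.8,"wy":-44.7,"wz":8.4 rows>= 7
w1 "x":0.208,"y":0.092,"z":-0.059,"wx":1.6,"wy":-89.5,"wz":16.8 rows>= 13
```

Request:
step_arm --motion '[{"x":0.128,"y":0.032,"z":-0.048,"wx":0.8,"wy":-44.7,"wz":8.4,"jaw":40},{"x":0.128,"y":0.032,"z":-0.048,"wx":0.8,"wy":-44.7,"wz":8.4,"jaw":40},{"x":0.128,"y":0.032,"z":-0.048,"wx":0.8,"wy":-44.7,"wz":8.4,"jaw":40},{"x":0.128,"y":0.032,"z":-0.048,"wx":0.8,"wy":-44.7,"wz":8.4,"jaw":40},{"x":0.128,"y":0.032,"z":-0.048,"wx":0.8,"wy":-44.7,"wz":8.4,"jaw":40},{"x":0.128,"y":0.032,"z":-0.048,"wx":0.8,"wy":-44.7,"wz":8.4,"jaw":40},{"x":0.128,"y":0.032,"z":-0.048,"wx":0.8,"wy":-44.7,"wz":8.4,"jaw":40},{"x":0.208,"y":0.092,"z":-0.059,"wx":1.6,"wy":-89.5,"wz":16.8,"jaw":40},{"x":0.208,"y":0.092,"z":-0.059,"wx":1.6,"wy":-89.5,"wz":16.8,"jaw":40},{"x":0.208,"y":0.092,"z":-0.059,"wx":1.6,"wy":-89.5,"wz":16.8,"jaw":40}]'

```text
time_s: 6.65
eef_pos: [562.0, -197.1, 260.9]
orientation: [1.835, 2.09, -0.473]
force: [-0.5, -0.7, -1.4]
opening: 51.2
```

```bash
python3 - <<'E'
from plan import *
st()
P=place(0,50,zoff=110,s=25);print(P[0]);go(*P)
E
```

```text
t 6.65 pos [ 562.  -197.1  260.9] R z [ 0.021 -0.447 -0.894] y [ 0.992  0.12  -0.037] q [-0.27  0.29 -0.02  1.11 -0.44  1.14] F [-0.5 -0.7 -1.4] op 51.2
[682.80776055  85.2675873  192.78703542]
 "x":0.266,"y":0.156,"z":-0.063,"wx":0.6,"wy":-23.4,"wz":4.3 rows>= 8
```

Request:
step_arm --motion '[{"x":0.266,"y":0.156,"z":-0.063,"wx":0.6,"wy":-23.4,"wz":4.3,"jaw":40},{"x":0.266,"y":0.156,"z":-0.063,"wx":0.6,"wy":-23.4,"wz":4.3,"jaw":40},{"x":0.266,"y":0.156,"z":-0.063,"wx":0.6,"wy":-23.4,"wz":4.3,"jaw":40},{"x":0.266,"y":0.156,"z":-0.063,"wx":0.6,"wy":-23.4,"wz":4.3,"jaw":40},{"x":0.266,"y":0.156,"z":-0.063,"wx":0.6,"wy":-23.4,"wz":4.3,"jaw":40},{"x":0.266,"y":0.156,"z":-0.063,"wx":0.6,"wy":-23.4,"wz":4.3,"jaw":40},{"x":0.266,"y":0.156,"z":-0.063,"wx":0.6,"wy":-23.4,"wz":4.3,"jaw":40},{"x":0.266,"y":0.156,"z":-0.063,"wx":0.6,"wy":-23.4,"wz":4.3,"jaw":40},{"x":0.266,"y":0.156,"z":-0.063,"wx":0.6,"wy":-23.4,"wz":4.3,"jaw":40},{"x":0.266,"y":0.156,"z":-0.063,"wx":0.6,"wy":-23.4,"wz":4.3,"jaw":40}]'

```text
time_s: 7.48
eef_pos: [680.2, 85.6, 187.5]
orientation: [1.648, 1.755, -0.771]
force: [-0.3, -1.0, -0.8]
opening: 51.3
```

```bash
cat >> plan.py <<'E'
def held(c,box):
    # orange points of held beaker inside world box (x0,x1,y0,y1,z0,z1)
    W=cloud(c);hsv=cv2.cvtColor(c['pixels'],cv2.COLOR_RGB2HSV)
    x0,x1,y0,y1,z0,z1=box
    m=(hsv[...,0]>=3)&(hsv[...,0]<=16)&(hsv[...,1]>120)
    for i,(a,b) in enumerate(((x0,x1),(y0,y1),(z0,z1))): m&=(W[...,i]>a)&(W[...,i]<b)
    return W[m],m
E
python3 - <<'E'
from plan import *
st();go(*place(0,50,zoff=110,s=25),'err')
for n in('side','top'):
    c=cap(n,n+'3.png');P,m=held(c,(620,760,30,160,125,260));print(n,len(P),P.min(0).round(),P.max(0).round(),P.mean(0).round(1))
    np.save(n+'P.npy',P)
E
```

```text
t 7.48 pos [680.2  85.6 187.5] R z [ 0.038 -0.76  -0.648] y [ 0.998  0.058 -0.01 ] q [ 0.31  0.77  0.44  1.54 -0.83  1.95] F [-0.3 -1.  -0.8] op 51.3
err "x":-0.004,"y":0.003,"z":-0.003,"wx":-0.2,"wy":-0.4,"wz":0.5 rows>= 1
side 822 [650.  71. 126.] [705. 157. 227.] [669.4 115.8 166.8]
top 749 [636.  68. 128.] [741. 155. 255.] [676.5  92.2 211.2]
```

View pics/side3.png

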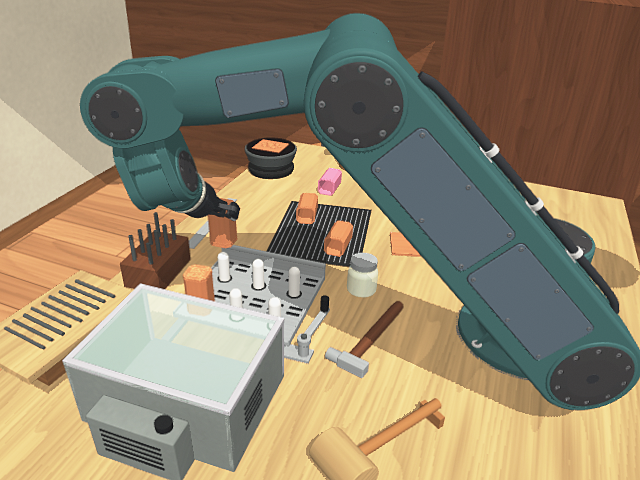

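View pics/top3.png

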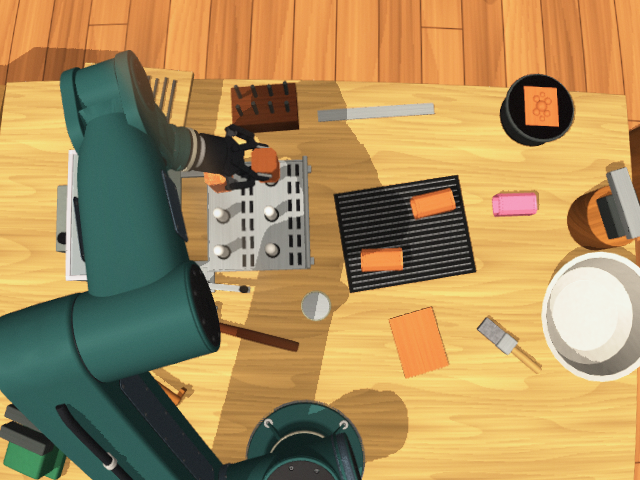

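```bash
cat >> plan.py <<'E'
def topface(c,box,tol=5):
    P,m=held(c,box)
    # largest z-slab
    h,e=np.histogram(P[:,2],bins=np.arange(box[4],box[5],4)); 
    zt=e[h.argmax()]+2
    T=P[abs(P[:,2]-zt)<12]
    for _ in range(4):
        A=np.c_[T[:,:2]-T[:,:2].mean(0),np.ones(len(T))];k=np.linalg.lstsq(A,T[:,2],rcond=None)[0]
        r=T[:,2]-A@k; T=T[abs(r)<max(2.5,2*r.std())]
    n=np.array([-k[0],-k[1],1]);n/=np.linalg.norm(n)
    rect=cv2.minAreaRect(T[:,:2].astype(np.float32))
    print('n',len(T),'normal',n.round(3),'rect',np.round(rect[0],1),np.round(rect[1],1),round(rect[2],1),'mean',T.mean(0).round(1))
    return n,T
E
python3 - <<'E'
from plan import *
st()
topface(cap('top'),(630,740,50,160,180,260))
P,m=held(cap('side'),(630,740,50,160,110,260));
print(P.min(0),P.max(0))
go(*place(0,50,zoff=110,s=25),'err')
E
```

```text
t 7.58 pos [679.6  83.6 189.5] R z [ 0.037 -0.76  -0.648] y [ 0.998  0.056 -0.008] q [ 0.31  0.77  0.44  1.54 -0.83  1.95] F [ 1.  -0.2 -1.1] op 51.2
n 525 normal [-0.002 -0.001  1.   ] rect [679.2  93.8] [53.2 50.6] 2.1 mean [679.1  94.2 222.4]
[643.4184198   69.65752449 128.03181766] [703.35181518 153.56424054 234.79246349]
err "x":-0.000,"y":0.004,"z":-0.003,"wx":-0.3,"wy":-0.4,"wz":0.3 rows>= 1
```

```bash
python3 - <<'E'
from plan import *
p,r,s=cur();go(p+[2.5,5.5,0],r,'a');go(p+[2.5,5.5,-60],r,'b');go(p+[2.5,5.5,-100],r,'c')
E
```

```text
a "x":0.003,"y":0.003,"z":-0.004,"wx":0.0,"wy":0.0,"wz":0.0 rows>= 1
b "x":0.049,"y":0.003,"z":0.035,"wx":0.0,"wy":0.0,"wz":0.0 rows>= 2
c "x":0.080,"y":0.003,"z":0.061,"wx":0.0,"wy":0.0,"wz":0.0 rows>= 3
```

Request:
step_arm --motion '[{"x":0.003,"y":0.003,"z":-0.004,"wx":0,"wy":0,"wz":0,"jaw":40},{"x":0.003,"y":0.003,"z":-0.004,"wx":0,"wy":0,"wz":0,"jaw":40},{"x":0.018,"y":0.003,"z":0.009,"wx":0,"wy":0,"wz":0,"jaw":40},{"x":0.034,"y":0.003,"z":0.022,"wx":0,"wy":0,"wz":0,"jaw":40},{"x":0.049,"y":0.003,"z":0.035,"wx":0,"wy":0,"wz":0,"jaw":40},{"x":0.06,"y":0.003,"z":0.044,"wx":0,"wy":0,"wz":0,"jaw":40},{"x":0.072,"y":0.003,"z":0.054,"wx":0,"wy":0,"wz":0,"jaw":40},{"x":0.08,"y":0.003,"z":0.061,"wx":0,"wy":0,"wz":0,"jaw":40},{"x":0.08,"y":0.003,"z":0.061,"wx":0,"wy":0,"wz":0,"jaw":40}]'

```text
time_s: 8.43
eef_pos: [680.8, 89.3, 87.5]
orientation: [1.65, 1.753, -0.773]
force: [-1.0, 0.1, -2.3]
opening: 51.1
```

```bash
python3 - <<'E'
from plan import *
st()
topface(cap('top'),(630,740,50,160,90,260));st()
p,r,s=cur();go(p+[0,0,-5],r)
E
```

```text
t 8.43 pos [680.8  89.3  87.5] R z [ 0.036 -0.761 -0.648] y [ 0.998  0.056 -0.01 ] q [ 0.32  0.83  0.3   1.34 -0.82  1.96] F [-1.   0.1 -2.3] op 51.1
n 428 normal [0.003 0.003 1.   ] rect [689.5 100.8] [71.2 51.3] 1.4 mean [680.5 100.4 120.6]
t 8.48 pos [681.2  89.4  88.9] R z [ 0.037 -0.761 -0.648] y [ 0.998  0.056 -0.009] q [ 0.32  0.83  0.3   1.34 -0.82  1.96] F [ 0.7 -0.4 -1.4] op 51.2
 "x":0.004,"y":0.000,"z":0.003,"wx":0.0,"wy":0.0,"wz":0.0 rows>= 1
```

Request:
step_arm --motion '[{"x":0.002,"y":0,"z":0.002,"wx":0,"wy":0,"wz":0,"jaw":40},{"x":0.002,"y":0,"z":0.002,"wx":0,"wy":0,"wz":0,"jaw":40},{"x":0.002,"y":0,"z":0.002,"wx":0,"wy":0,"wz":0,"jaw":75},{"x":0.002,"y":0,"z":0.002,"wx":0,"wy":0,"wz":0,"jaw":75},{"x":0.002,"y":0,"z":0.002,"wx":0,"wy":0,"wz":0,"jaw":75}]'

```text
time_s: 8.9
eef_pos: [681.8, 89.5, 87.1]
orientation: [1.651, 1.752, -0.769]
force: [0.1, -0.2, 0.5]
opening: 64.0
```

```bash
python3 - <<'E'
from plan import *
st()
topface(cap('top'),(630,740,50,160,90,260))
p,r,s=cur();go(p-r.as_matrix()[:,2]*60,r);go(p-r.as_matrix()[:,2]*60+[0,0,80],r)
E
```

```text
t 8.9 pos [681.8  89.5  87.1] R z [ 0.039 -0.76  -0.649] y [ 0.998  0.056 -0.007] q [ 0.32  0.83  0.3   1.34 -0.82  1.96] F [ 0.1 -0.2  0.5] op 64.0
n 443 normal [-0.002 -0.018  1.   ] rect [691.5 103.3] [79.2 54.8] 13.0 mean [680.4 101.4 117.7]
 "x":0.000,"y":-0.000,"z":-0.060,"wx":0.0,"wy":0.0,"wz":0.0 rows>= 2
 "x":-0.061,"y":-0.001,"z":-0.112,"wx":0.0,"wy":0.0,"wz":0.0 rows>= 4
```

Request:
step_arm --motion '[{"x":-0.03,"y":0,"z":-0.026,"wx":0,"wy":0,"wz":0,"jaw":75},{"x":-0.061,"y":-0.001,"z":-0.052,"wx":0,"wy":0,"wz":0,"jaw":75},{"x":-0.122,"y":-0.002,"z":-0.104,"wx":0,"wy":0,"wz":0,"jaw":99},{"x":-0.122,"y":-0.002,"z":-0.104,"wx":0,"wy":0,"wz":0,"jaw":99},{"x":-0.122,"y":-0.002,"z":-0.104,"wx":0,"wy":0,"wz":0,"jaw":99}]'

```text
time_s: 9.37
eef_pos: [681.7, 89.6, 255.0]
orientation: [1.653, 1.747, -0.759]
force: [-0.0, -0.3, -0.4]
opening: 84.6
```

```bash
python3 - <<'E'
from plan import *
st();c=cap('top','top4.png')
topface(c,(620,750,50,160,90,260))
b=beakers(c);beakers(cap('side'))
go([600,-170,270],pickrot(105,0,-1),'w')
C=(627.7,-299.8,105)
for k in((70,20),(40,0),(0,0)):
    for th in(35,38):
        P=pick(*C,back=k[0],up=k[1],th=th,s=25);x=ik(*P);print(th,k,P[0],x[0].round(2),x[1:])
E
```

```text
t 9.37 pos [681.7  89.6 255. ] R z [ 0.044 -0.759 -0.65 ] y [0.998 0.057 0.002] q [ 0.32  0.75  0.59  1.7  -0.83  1.96] F [-0.  -0.3 -0.4] op 84.6
n 313 normal [ 0.013 -0.006  1.   ] rect [680.5 100.7] [52.6 50.9] 1.9 mean [679.9  98.9 117.8]
px [434. 203.] c 628.4 -299.4 len 96 52 ang 104.4 ztop 54.3 mean [ 627.5 -299.1   54.6]
px [382. 259.] c 489.6 -173.9 len 97 51 ang 93.4 ztop 55.0 mean [ 489.8 -173.2   55.2]
px [307. 202.] c 627.3 -294.8 len 101 47 ang 106.7 ztop 56.2 mean [ 626.2 -293.7   56.4]
px [340. 232.] c 486.7 -171.6 len 101 50 ang 92.3 ztop 55.8 mean [ 486.2 -169.2   56.2]
w "x":-0.181,"y":-0.096,"z":0.180,"wx":-5.3,"wy":49.3,"wz":-10.9 rows>= 8
35 (70, 20) [ 641.74155391 -352.20379261   92.77675426] [-0.74  1.15  1.17  2.08  0.32  0.5 ] (np.float64(4.400712946433289), np.float64(2.370482143514933))
38 (70, 20) [ 642.2970668  -354.27699494   91.18854843] [-0.75  1.16  1.16  2.08  0.35  0.48] (np.float64(7.876863888718968), np.float64(4.280224001015704))
35 (40, 0) [ 637.28797874 -335.58282381   48.20219293] [-0.73  1.16  1.05  1.99  0.32  0.5 ] (np.float64(8.279502997440808e-12), np.float64(1.9351355671015444e-12))
38 (40, 0) [ 637.51671935 -336.43649536   47.54822583] [-0.73  1.21  1.16  2.08  0.34  0.48] (np.float64(1.217905572950471), np.float64(0.6614130242407399))
35 (0, 0) [ 631.34987852 -313.42153209   15.43611116] [-0.71  1.1   0.82  1.82  0.33  0.51] (np.float64(9.379433253147401e-14), np.float64(3.2784407249317023e-15))
38 (0, 0) [ 631.14292274 -312.64916259   16.02779568] [-0.72  1.15  0.92  1.91  0.35  0.49] (np.float64(1.8926047040467668e-11), np.float64(5.679940896398899e-12))
```

Request:
step_arm --motion '[{"x":-0.181,"y":-0.096,"z":0.18,"wx":-5.3,"wy":49.3,"wz":-10.9,"jaw":99},{"x":-0.181,"y":-0.096,"z":0.18,"wx":-5.3,"wy":49.3,"wz":-10.9,"jaw":99},{"x":-0.181,"y":-0.096,"z":0.18,"wx":-5.3,"wy":49.3,"wz":-10.9,"jaw":99},{"x":-0.181,"y":-0.096,"z":0.18,"wx":-5.3,"wy":49.3,"wz":-10.9,"jaw":99},{"x":-0.181,"y":-0.096,"z":0.18,"wx":-5.3,"wy":49.3,"wz":-10.9,"jaw":99},{"x":-0.181,"y":-0.096,"z":0.18,"wx":-5.3,"wy":49.3,"wz":-10.9,"jaw":99},{"x":-0.181,"y":-0.096,"z":0.18,"wx":-5.3,"wy":49.3,"wz":-10.9,"jaw":99},{"x":-0.181,"y":-0.096,"z":0.18,"wx":-5.3,"wy":49.3,"wz":-10.9,"jaw":99},{"x":-0.181,"y":-0.096,"z":0.18,"wx":-5.3,"wy":49.3,"wz":-10.9,"jaw":99}]'

```text
time_s: 10.22
eef_pos: [598.2, -174.3, 267.0]
orientation: [-1.917, -2.481, 0.002]
force: [0.3, 0.5, -0.2]
opening: 84.4
```

```bash
python3 - <<'E'
from plan import *
st()
C=(627.8,-299.6,105)
P=pick(*C,back=0,up=75,th=34,s=25);x=ik(*P);print(P[0],x[0].round(2),x[1:]);go(*P)
c=cap('side');beakers(c)
E
```

```text
t 10.22 pos [ 598.2 -174.3  267. ] R z [-0.006  0.003 -1.   ] y [ 0.968  0.252 -0.005] q [-0.41  0.44  0.32  1.46  0.    0.9 ] F [ 0.3  0.5 -0.2] op 84.4
[ 631.52061043 -313.48550718   90.24828612] [-0.71  1.07  0.96  1.97  0.32  0.52] (np.float64(4.732022577688306e-12), np.float64(8.726435894110475e-13))
 "x":-0.144,"y":-0.002,"z":0.176,"wx":-0.1,"wy":33.8,"wz":-0.5 rows>= 6
px [308. 202.] c 627.3 -296.5 len 101 48 ang 105.5 ztop 56.1 mean [ 626.6 -293.5   56.4]
px [340. 232.] c 487.3 -171.8 len 106 48 ang 95.0 ztop 55.9 mean [ 486.2 -169.    56.2]
```

Request:
step_arm --motion '[{"x":-0.144,"y":-0.002,"z":0.176,"wx":-0.1,"wy":33.8,"wz":-0.5,"jaw":99},{"x":-0.144,"y":-0.002,"z":0.176,"wx":-0.1,"wy":33.8,"wz":-0.5,"jaw":99},{"x":-0.144,"y":-0.002,"z":0.176,"wx":-0.1,"wy":33.8,"wz":-0.5,"jaw":99},{"x":-0.144,"y":-0.002,"z":0.176,"wx":-0.1,"wy":33.8,"wz":-0.5,"jaw":99},{"x":-0.144,"y":-0.002,"z":0.176,"wx":-0.1,"wy":33.8,"wz":-0.5,"jaw":99},{"x":-0.144,"y":-0.002,"z":0.176,"wx":-0.1,"wy":33.8,"wz":-0.5,"jaw":99},{"x":-0.144,"y":-0.002,"z":0.176,"wx":-0.1,"wy":33.8,"wz":-0.5,"jaw":99},{"x":-0.144,"y":-0.002,"z":0.176,"wx":-0.1,"wy":33.8,"wz":-0.5,"jaw":99},{"x":-0.144,"y":-0.002,"z":0.176,"wx":-0.1,"wy":33.8,"wz":-0.5,"jaw":99}]'

```text
time_s: 11.02
eef_pos: [634.6, -308.2, 92.5]
orientation: [-1.592, -2.095, -0.483]
force: [0.7, -0.0, 1.1]
opening: 84.5
```

```bash
python3 - <<'E'
from plan import *
cap('wrist','wr2.png');c=cap('side');beakers(c);st()
C=(627.8,-299.6,105)
P=pick(*C,back=0,up=0,th=34,s=25);go(*P)
E
```

```text
px [308. 202.] c 627.6 -296.5 len 105 49 ang 105.4 ztop 55.8 mean [ 625.9 -293.4   56.3]
px [340. 232.] c 488.5 -171.1 len 103 48 ang 93.0 ztop 55.9 mean [ 486.3 -168.9   56.4]
t 11.12 pos [ 635. -308.   96.] R z [-0.146  0.533 -0.834] y [0.963 0.268 0.003] q [-0.7   1.06  0.96  1.97  0.32  0.52] F [0.4 0.9 0.8] op 84.3
 "x":-0.048,"y":-0.005,"z":0.065,"wx":-0.2,"wy":0.5,"wz":0.5 rows>= 2
```

View pics/wr2.png

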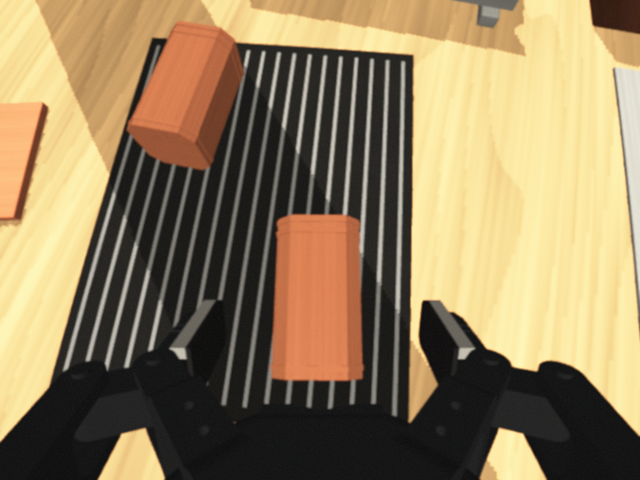

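Request:
step_arm --motion '[{"x":-0.02,"y":-0.003,"z":0.027,"wx":-0.2,"wy":0.5,"wz":0.5,"jaw":99},{"x":-0.04,"y":-0.005,"z":0.052,"wx":-0.2,"wy":0.5,"wz":0.5,"jaw":99},{"x":-0.04,"y":-0.005,"z":0.052,"wx":-0.2,"wy":0.5,"wz":0.5,"jaw":99},{"x":-0.04,"y":-0.005,"z":0.052,"wx":-0.2,"wy":0.5,"wz":0.5,"jaw":99}]'

```text
time_s: 11.45
eef_pos: [630.5, -314.0, 30.0]
orientation: [-1.599, -2.081, -0.491]
force: [1.1, -0.2, 0.5]
opening: 84.4
```

```bash
python3 - <<'E'
from plan import *
st();cams.capture('wrist');st()
C=(627.8,-299.6,105)
P=pick(*C,back=0,up=0,th=34,s=25);print(P[0]);go(*P)
E
```

```text
t 11.45 pos [ 630.5 -314.    30. ] R z [-0.146  0.543 -0.827] y [ 0.966  0.258 -0.001] q [-0.71  1.08  0.82  1.82  0.32  0.52] F [ 1.1 -0.2  0.5] op 84.4
t 11.5 pos [ 631.  -314.5   30.9] R z [-0.144  0.542 -0.828] y [0.966 0.258 0.   ] q [-0.71  1.08  0.83  1.82  0.32  0.52] F [ 0.1 -0.7  0.9] op 84.4
[ 631.52061043 -313.48550718   15.24828612]
 "x":-0.008,"y":0.001,"z":0.013,"wx":0.1,"wy":-0.1,"wz":-0.0 rows>= 1
```

Request:
step_arm --motion '[{"x":-0.007,"y":0.001,"z":0.011,"wx":0,"wy":0,"wz":0,"jaw":99},{"x":-0.007,"y":0.001,"z":0.011,"wx":0,"wy":0,"wz":0,"jaw":99},{"x":-0.007,"y":0.001,"z":0.011,"wx":0,"wy":0,"wz":0,"jaw":40},{"x":-0.007,"y":0.001,"z":0.011,"wx":0,"wy":0,"wz":0,"jaw":40},{"x":-0.007,"y":0.001,"z":0.011,"wx":0,"wy":0,"wz":0,"jaw":40},{"x":-0.007,"y":0.001,"z":0.011,"wx":0,"wy":0,"wz":0,"jaw":40},{"x":-0.007,"y":0.001,"z":0.011,"wx":0,"wy":0,"wz":0,"jaw":40},{"x":-0.007,"y":0.001,"z":0.011,"wx":0,"wy":0,"wz":0,"jaw":40}]' --force 60

```text
time_s: 12.17
eef_pos: [631.7, -314.9, 15.9]
orientation: [-1.601, -2.081, -0.493]
force: [0.9, -1.3, 8.1]
opening: 51.6
```

```bash
python3 - <<'E'
from plan import *
st();p,r,s=cur();go(p+[0,0,60],r,'lift')
Rp=place(1,56)[1];Rm=r*R.from_rotvec(.5*(r.inv()*Rp).as_rotvec())
p=p+[0,0,60];s=telemetry.state()
def rel(pos,Rt,tag): # relative to lifted pose
    d=r.inv().apply(np.array(pos)-p)/1000;w=(r.inv()*Rt).as_rotvec(degrees=True);print(tag,d.round(3),w.round(1),ik(np.array(pos,float),Rt)[1:])
rel([620,-260,190],Rm,'m');rel([600,-170,260],Rp,'w')
E
```

```text
t 12.17 pos [ 631.7 -314.9   15.9] R z [-0.144  0.543 -0.827] y [0.967 0.256 0.   ] q [-0.71  1.09  0.81  1.8   0.32  0.52] F [ 0.9 -1.3  8.1] op 51.6
lift "x":0.034,"y":0.000,"z":-0.050,"wx":0.0,"wy":0.0,"wz":0.0 rows>= 2
m [ 0.111  0.003 -0.063] [  1.2 -44.9   6.4] (np.float64(3.683874580478835e-13), np.float64(9.07087786207127e-15))
w [ 0.226  0.007 -0.069] [  2.5 -89.9  12.7] (np.float64(5.684341886080802e-14), np.float64(1.0667904710861419e-14))
```

Request:
step_arm --motion '[{"x":0.011,"y":0,"z":-0.017,"wx":0,"wy":0,"wz":0,"jaw":40},{"x":0.022,"y":0,"z":-0.034,"wx":0,"wy":0,"wz":0,"jaw":40},{"x":0.034,"y":0,"z":-0.05,"wx":0,"wy":0,"wz":0,"jaw":40},{"x":0.145,"y":0.003,"z":-0.113,"wx":1.2,"wy":-44.9,"wz":6.4,"jaw":40},{"x":0.145,"y":0.003,"z":-0.113,"wx":1.2,"wy":-44.9,"wz":6.4,"jaw":40},{"x":0.145,"y":0.003,"z":-0.113,"wx":1.2,"wy":-44.9,"wz":6.4,"jaw":40},{"x":0.145,"y":0.003,"z":-0.113,"wx":1.2,"wy":-44.9,"wz":6.4,"jaw":40},{"x":0.145,"y":0.003,"z":-0.113,"wx":1.2,"wy":-44.9,"wz":6.4,"jaw":40},{"x":0.145,"y":0.003,"z":-0.113,"wx":1.2,"wy":-44.9,"wz":6.4,"jaw":40},{"x":0.145,"y":0.003,"z":-0.113,"wx":1.2,"wy":-44.9,"wz":6.4,"jaw":40}]'

```text
time_s: 13.0
eef_pos: [620.1, -259.1, 192.2]
orientation: [1.95, 2.29, -0.238]
force: [-0.3, -0.7, -2.2]
opening: 51.0
```

```bash
python3 - <<'E'
from plan import *
st();Rp=place(1,56)[1];go([600,-150,255],Rp,'w');P=place(1,56,zoff=110,s=25);go(*P,'p')
E
```

```text
t 13.0 pos [ 620.1 -259.1  192.2] R z [-0.007 -0.199 -0.98 ] y [ 0.987  0.155 -0.039] q [-0.44  0.48  0.18  1.18 -0.18  0.96] F [-0.3 -0.7 -2.2] op 51.0
w "x":0.097,"y":-0.005,"z":-0.083,"wx":1.4,"wy":-44.6,"wz":6.2 rows>= 7
p "x":0.331,"y":0.028,"z":-0.069,"wx":1.4,"wy":-44.6,"wz":6.2 rows>= 9
```

Request:
step_arm --motion '[{"x":0.097,"y":-0.005,"z":-0.083,"wx":1.4,"wy":-44.6,"wz":6.2,"jaw":40},{"x":0.097,"y":-0.005,"z":-0.083,"wx":1.4,"wy":-44.6,"wz":6.2,"jaw":40},{"x":0.097,"y":-0.005,"z":-0.083,"wx":1.4,"wy":-44.6,"wz":6.2,"jaw":40},{"x":0.331,"y":0.028,"z":-0.069,"wx":1.4,"wy":-44.6,"wz":6.2,"jaw":40},{"x":0.331,"y":0.028,"z":-0.069,"wx":1.4,"wy":-44.6,"wz":6.2,"jaw":40},{"x":0.331,"y":0.028,"z":-0.069,"wx":1.4,"wy":-44.6,"wz":6.2,"jaw":40},{"x":0.331,"y":0.028,"z":-0.069,"wx":1.4,"wy":-44.6,"wz":6.2,"jaw":40},{"x":0.331,"y":0.028,"z":-0.069,"wx":1.4,"wy":-44.6,"wz":6.2,"jaw":40},{"x":0.331,"y":0.028,"z":-0.069,"wx":1.4,"wy":-44.6,"wz":6.2,"jaw":40},{"x":0.331,"y":0.028,"z":-0.069,"wx":1.4,"wy":-44.6,"wz":6.2,"jaw":40}]'

```text
time_s: 13.83
eef_pos: [594.4, 84.7, 191.1]
orientation: [1.577, 1.683, -0.84]
force: [1.3, 1.0, -2.3]
opening: 51.4
```

```bash
python3 - <<'E'
from plan import *
st();go(*place(1,56,zoff=110,s=25),'err')
c=cap('top','top5.png');cap('side','side5.png')
topface(c,(545,640,50,160,180,260));st()
E
```

```text
t 13.83 pos [594.4  84.7 191.1] R z [ 0.045 -0.824 -0.565] y [ 0.998  0.061 -0.009] q [ 0.38  0.69  0.19  1.51 -0.9   2.1 ] F [ 1.3  1.  -2.3] op 51.4
err "x":-0.006,"y":0.000,"z":0.003,"wx":-0.0,"wy":-0.4,"wz":0.6 rows>= 1
n 524 normal [ 0.    -0.008  1.   ] rect [594.6  97.6] [53.2 51.1] 5.4 mean [594.2  97.8 221.5]
t 13.93 pos [595.1  80.4 193.2] R z [ 0.044 -0.824 -0.565] y [ 0.998  0.058 -0.006] q [ 0.37  0.68  0.19  1.51 -0.9   2.09] F [ 1.  -1.  -1.7] op 51.6
```

```bash
python3 - <<'E'
from plan import *
topface(cap('top'),(545,640,50,160,180,260))
p,r,s=cur();go(p+[0,0,-60],r,'b');go(p+[0,0,-100],r,'c');go(p+[0,1,0],r,'1mm y')
E
```

```text
n 542 normal [ 0.012 -0.01   1.   ] rect [595.1  93.3] [53.6 52.4] 1.1 mean [594.1  93.8 223.6]
b "x":0.049,"y":0.000,"z":0.034,"wx":0.0,"wy":0.0,"wz":0.0 rows>= 2
c "x":0.082,"y":0.001,"z":0.057,"wx":0.0,"wy":0.0,"wz":0.0 rows>= 3
1mm y "x":0.001,"y":0.000,"z":-0.001,"wx":0.0,"wy":0.0,"wz":0.0 rows>= 1
```

Request:
step_arm --motion '[{"x":0.017,"y":0,"z":0.011,"wx":0,"wy":0,"wz":0,"jaw":40},{"x":0.033,"y":0,"z":0.022,"wx":0,"wy":0,"wz":0,"jaw":40},{"x":0.049,"y":0,"z":0.033,"wx":0,"wy":0,"wz":0,"jaw":40},{"x":0.062,"y":0.001,"z":0.041,"wx":0,"wy":0,"wz":0,"jaw":40},{"x":0.074,"y":0.001,"z":0.05,"wx":0,"wy":0,"wz":0,"jaw":40},{"x":0.083,"y":0.001,"z":0.056,"wx":0,"wy":0,"wz":0,"jaw":40},{"x":0.083,"y":0.001,"z":0.056,"wx":0,"wy":0,"wz":0,"jaw":40},{"x":0.083,"y":0.001,"z":0.056,"wx":0,"wy":0,"wz":0,"jaw":40}]'

```text
time_s: 14.65
eef_pos: [595.3, 78.7, 94.3]
orientation: [1.583, 1.677, -0.84]
force: [-0.4, 0.2, -1.1]
opening: 51.3
```

```bash
python3 - <<'E'
from plan import *
st()
topface(cap('top'),(555,640,50,160,90,260));st()
E
```

```text
t 14.65 pos [595.3  78.7  94.3] R z [ 0.042 -0.824 -0.565] y [ 0.998  0.055 -0.005] q [ 0.37  0.76  0.06  1.3  -0.9   2.09] F [-0.4  0.2 -1.1] op 51.3
n 456 normal [ 0.001 -0.011  1.   ] rect [595.3  91.3] [53.4 52.1] 3.3 mean [595.   92.1 124.5]
t 14.7 pos [595.5  79.   94.7] R z [ 0.043 -0.824 -0.565] y [ 0.998  0.055 -0.005] q [ 0.37  0.76  0.06  1.3  -0.9   2.09] F [ 0.8  0.  -1.9] op 51.6
```

Request:
step_arm --motion '[{"x":0.006,"y":0,"z":0.002,"wx":0,"wy":0,"wz":0,"jaw":40},{"x":0.006,"y":0,"z":0.002,"wx":0,"wy":0,"wz":0,"jaw":40},{"x":0.006,"y":0,"z":0.002,"wx":0,"wy":0,"wz":0,"jaw":40}]'

```text
time_s: 14.95
eef_pos: [595.2, 81.4, 87.7]
orientation: [1.582, 1.678, -0.839]
force: [0.3, -0.8, -1.7]
opening: 51.2
```

```bash
python3 - <<'E'
from plan import *
topface(cap('top'),(555,640,50,160,90,260));st()
E
```

```text
n 431 normal [ 0.006 -0.019  1.   ] rect [594.7  94.1] [51.7 52.7] 1.3 mean [594.9  94.9 118.1]
t 15.0 pos [595.2  81.4  87.7] R z [ 0.043 -0.824 -0.565] y [ 0.998  0.056 -0.005] q [ 0.37  0.77  0.06  1.29 -0.9   2.1 ] F [-0.1 -0.2 -1.6] op 51.3
```

Request:
step_arm --motion '[{"x":0,"y":0,"z":0,"wx":0,"wy":0,"wz":0,"jaw":75},{"x":0,"y":0,"z":0,"wx":0,"wy":0,"wz":0,"jaw":75},{"x":0,"y":0,"z":0,"wx":0,"wy":0,"wz":0,"jaw":75},{"x":-0.016,"y":0,"z":-0.011,"wx":0,"wy":0,"wz":0,"jaw":75},{"x":-0.033,"y":0,"z":-0.022,"wx":0,"wy":0,"wz":0,"jaw":75},{"x":-0.066,"y":0,"z":-0.045,"wx":0,"wy":0,"wz":0,"jaw":75},{"x":-0.132,"y":0,"z":-0.09,"wx":0,"wy":0,"wz":0,"jaw":75},{"x":-0.132,"y":0,"z":-0.09,"wx":0,"wy":0,"wz":0,"jaw":99},{"x":-0.132,"y":0,"z":-0.09,"wx":0,"wy":0,"wz":0,"jaw":99}]'

```text
time_s: 15.75
eef_pos: [597.1, 81.2, 254.4]
orientation: [1.584, 1.674, -0.83]
force: [0.3, 0.3, -0.1]
opening: 84.2
```

```bash
python3 - <<'E'
from plan import *
st();c=cap('top','top6.png')
topface(c,(555,640,50,160,90,150));topface(c,(640,750,50,160,90,150))
b=beakers(c);beakers(cap('side'))
A=(489.6,-173.9,93)
P=pick(*A,back=0,up=75,th=45,s=25);x=ik(*P);print(P[0],x[0].round(2),x[1:])
go([520,-120,270],pickrot(93,0,-1),'w')
E
```

```text
t 15.75 pos [597.1  81.2 254.4] R z [ 0.048 -0.823 -0.566] y [0.998 0.057 0.003] q [ 0.37  0.65  0.3   1.64 -0.9   2.1 ] F [ 0.3  0.3 -0.1] op 84.2
n 339 normal [-0.012 -0.012  1.   ] rect [594.8  95.4] [51.  50.6] 1.5 mean [596.4  93.5 117.6]
n 393 normal [ 0.002 -0.02   1.   ] rect [679.6 100.9] [55.4 50.7] 2.0 mean [679.8  98.6 117.6]
px [382. 259.] c 489.1 -174.0 len 96 51 ang 93.0 ztop 55.0 mean [ 489.8 -173.5   55.3]
px [340. 232.] c 488.2 -171.3 len 102 48 ang 92.1 ztop 55.7 mean [ 486.6 -169.3   56.1]
[ 490.20526382 -185.44912177   92.56497116] [-0.79  0.73  0.07  1.55  0.49  0.57] (np.float64(9.646648066153113e-13), np.float64(1.9262716372299935e-13))
w "x":-0.129,"y":-0.088,"z":0.150,"wx":-0.0,"wy":55.5,"wz":0.3 rows>= 8
```

View pics/top6.png

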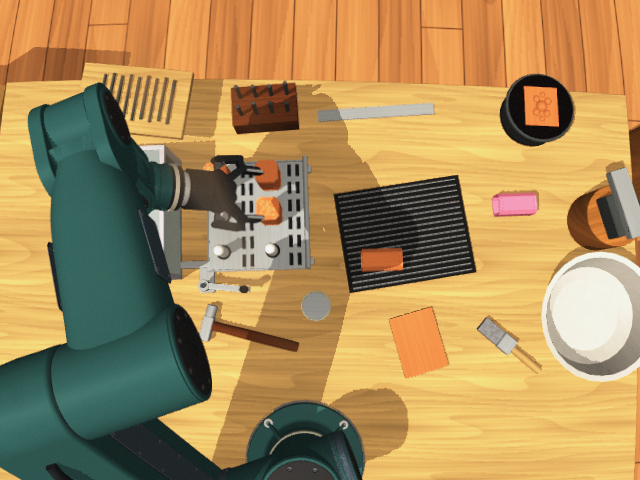

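Two beakers now stand on pegs 0 and 1, at pixels (267,172) and (268,209). The last one is still on the mat at (382,259).

Request:
step_arm --motion '[{"x":-0.129,"y":-0.088,"z":0.15,"wx":0,"wy":55.5,"wz":0.3,"jaw":99},{"x":-0.129,"y":-0.088,"z":0.15,"wx":0,"wy":55.5,"wz":0.3,"jaw":99},{"x":-0.129,"y":-0.088,"z":0.15,"wx":0,"wy":55.5,"wz":0.3,"jaw":99},{"x":-0.129,"y":-0.088,"z":0.15,"wx":0,"wy":55.5,"wz":0.3,"jaw":99},{"x":-0.129,"y":-0.088,"z":0.15,"wx":0,"wy":55.5,"wz":0.3,"jaw":99},{"x":-0.129,"y":-0.088,"z":0.15,"wx":0,"wy":55.5,"wz":0.3,"jaw":99},{"x":-0.129,"y":-0.088,"z":0.15,"wx":0,"wy":55.5,"wz":0.3,"jaw":99},{"x":-0.129,"y":-0.088,"z":0.15,"wx":0,"wy":55.5,"wz":0.3,"jaw":99},{"x":-0.129,"y":-0.088,"z":0.15,"wx":0,"wy":55.5,"wz":0.3,"jaw":99}]'

```text
time_s: 16.6
eef_pos: [519.0, -122.4, 268.8]
orientation: [-2.164, -2.269, -0.003]
force: [0.9, -0.5, -0.9]
opening: 84.9
```

```bash
python3 - <<'E'
from plan import *
cams.capture('top');st();c=cap('side');beakers(c)
A=(489.6,-173.9,93)
P=pick(*A,back=0,up=75,th=45,s=25);go(*P)
E
```

```text
t 16.65 pos [ 518.9 -122.4  268.2] R z [-0.005  0.004 -1.   ] y [ 0.999  0.048 -0.005] q [-0.39  0.27  0.07  1.37  0.    1.14] F [-0.  -0.6 -0.5] op 84.8
px [340. 232.] c 488.0 -173.3 len 103 49 ang 91.8 ztop 55.6 mean [ 486.2 -168.3   56. ]
 "x":-0.062,"y":-0.031,"z":0.176,"wx":-0.2,"wy":45.0,"wz":-0.3 rows>= 7
```

Request:
step_arm --motion '[{"x":-0.062,"y":-0.031,"z":0.176,"wx":-0.2,"wy":45,"wz":-0.3,"jaw":99},{"x":-0.062,"y":-0.031,"z":0.176,"wx":-0.2,"wy":45,"wz":-0.3,"jaw":99},{"x":-0.062,"y":-0.031,"z":0.176,"wx":-0.2,"wy":45,"wz":-0.3,"jaw":99},{"x":-0.062,"y":-0.031,"z":0.176,"wx":-0.2,"wy":45,"wz":-0.3,"jaw":99},{"x":-0.062,"y":-0.031,"z":0.176,"wx":-0.2,"wy":45,"wz":-0.3,"jaw":99},{"x":-0.062,"y":-0.031,"z":0.176,"wx":-0.2,"wy":45,"wz":-0.3,"jaw":99},{"x":-0.062,"y":-0.031,"z":0.176,"wx":-0.2,"wy":45,"wz":-0.3,"jaw":99},{"x":-0.062,"y":-0.031,"z":0.176,"wx":-0.2,"wy":45,"wz":-0.3,"jaw":99},{"x":-0.062,"y":-0.031,"z":0.176,"wx":-0.2,"wy":45,"wz":-0.3,"jaw":99}]'

```text
time_s: 17.45
eef_pos: [490.8, -183.4, 92.5]
orientation: [-1.705, -1.804, -0.703]
force: [-0.6, 1.0, 0.1]
opening: 84.9
```

```bash
python3 - <<'E'
from plan import *
cap('wrist','wr3.png');c=cap('side');beakers(c);st()
A=(489.6,-173.9,93)
P=pick(*A,back=0,up=0,th=45,s=25);go(*P)
E
```

```text
px [340. 232.] c 487.5 -172.1 len 102 51 ang 91.4 ztop 55.7 mean [ 486.1 -168.6   56.2]
t 17.55 pos [ 491.1 -183.1   94.1] R z [-0.039  0.703 -0.71 ] y [0.998 0.057 0.002] q [-0.78  0.72  0.07  1.55  0.49  0.57] F [-0.1  0.3  1.2] op 85.0
 "x":-0.055,"y":-0.001,"z":0.053,"wx":-0.1,"wy":0.3,"wz":0.3 rows>= 2
```

View pics/wr3.png

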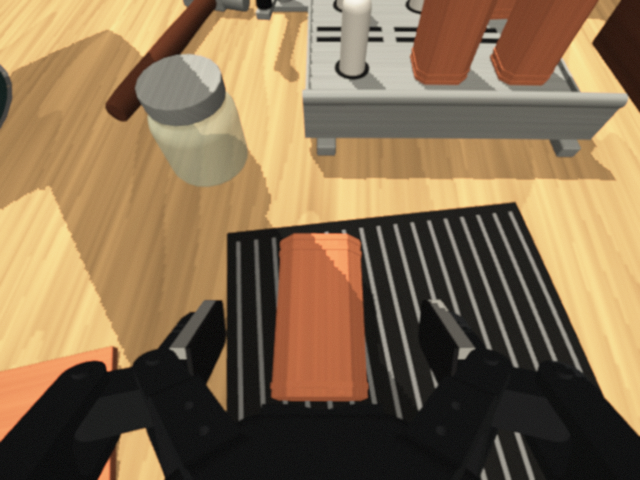

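The beaker is centred between the fingers at (318,315), and the beakers on pegs 0 and 1 stand upright behind it.

Request:
step_arm --motion '[{"x":-0.025,"y":-0.001,"z":0.024,"wx":0,"wy":0.3,"wz":0.3,"jaw":99},{"x":-0.05,"y":-0.001,"z":0.048,"wx":0,"wy":0.3,"wz":0.3,"jaw":99},{"x":-0.054,"y":-0.001,"z":0.052,"wx":0,"wy":0.3,"wz":0.3,"jaw":99},{"x":-0.054,"y":-0.001,"z":0.052,"wx":0,"wy":0.3,"wz":0.3,"jaw":99},{"x":-0.054,"y":-0.001,"z":0.052,"wx":0,"wy":0.3,"wz":0.3,"jaw":40},{"x":-0.054,"y":-0.001,"z":0.052,"wx":0,"wy":0.3,"wz":0.3,"jaw":40},{"x":-0.054,"y":-0.001,"z":0.052,"wx":0,"wy":0.3,"wz":0.3,"jaw":40},{"x":-0.054,"y":-0.001,"z":0.052,"wx":0,"wy":0.3,"wz":0.3,"jaw":40},{"x":-0.054,"y":-0.001,"z":0.052,"wx":0,"wy":0.3,"wz":0.3,"jaw":40},{"x":-0.054,"y":-0.001,"z":0.052,"wx":0,"wy":0.3,"wz":0.3,"jaw":40}]' --force 60

```text
time_s: 18.38
eef_pos: [490.8, -186.0, 20.5]
orientation: [-1.707, -1.796, -0.71]
force: [0.4, -1.6, 10.3]
opening: 51.5
```

```bash
python3 - <<'E'
from plan import *
st();p,r,s=cur();go(p+[0,0,60],r,'lift')
Rp=place(2,45)[1];Rm=r*R.from_rotvec(.5*(r.inv()*Rp).as_rotvec())
go([500,-150,200],Rm,'m');go([510,-80,265],Rp,'w')
E
```

```text
t 18.38 pos [ 490.8 -186.    20.5] R z [-0.036  0.708 -0.705] y [ 0.999  0.051 -0.   ] q [-0.79  0.8   0.    1.41  0.49  0.57] F [ 0.4 -1.6 10.3] op 51.5
lift "x":0.043,"y":-0.000,"z":-0.042,"wx":0.0,"wy":0.0,"wz":0.0 rows>= 2
m "x":0.152,"y":0.011,"z":-0.101,"wx":-0.0,"wy":-45.1,"wz":-0.2 rows>= 7
w "x":0.247,"y":0.025,"z":-0.098,"wx":-0.0,"wy":-90.1,"wz":-0.3 rows>= 13
```

Request:
step_arm --motion '[{"x":0.014,"y":0,"z":-0.014,"wx":0,"wy":0,"wz":0,"jaw":40},{"x":0.028,"y":0,"z":-0.028,"wx":0,"wy":0,"wz":0,"jaw":40},{"x":0.043,"y":0,"z":-0.042,"wx":0,"wy":0,"wz":0,"jaw":40},{"x":0.152,"y":0.011,"z":-0.101,"wx":0,"wy":-45.1,"wz":-0.2,"jaw":40},{"x":0.152,"y":0.011,"z":-0.101,"wx":0,"wy":-45.1,"wz":-0.2,"jaw":40},{"x":0.152,"y":0.011,"z":-0.101,"wx":0,"wy":-45.1,"wz":-0.2,"jaw":40},{"x":0.152,"y":0.011,"z":-0.101,"wx":0,"wy":-45.1,"wz":-0.2,"jaw":40},{"x":0.152,"y":0.011,"z":-0.101,"wx":0,"wy":-45.1,"wz":-0.2,"jaw":40},{"x":0.152,"y":0.011,"z":-0.101,"wx":0,"wy":-45.1,"wz":-0.2,"jaw":40},{"x":0.152,"y":0.011,"z":-0.101,"wx":0,"wy":-45.1,"wz":-0.2,"jaw":40}]'

```text
time_s: 19.22
eef_pos: [499.7, -148.4, 200.6]
orientation: [2.153, 2.277, -0.003]
force: [0.7, -0.0, -0.9]
opening: 51.7
```

```bash
python3 - <<'E'
from plan import *
st();Rp=place(2,45)[1];go([510,-80,265],Rp,'w');P=place(2,45,zoff=110,s=25);go(*P,'p')
E
```

```text
t 19.22 pos [ 499.7 -148.4  200.6] R z [ 0.005 -0.007 -1.   ] y [0.998 0.056 0.004] q [-0.44  0.26 -0.13  1.17 -0.    1.07] F [ 0.7 -0.  -0.9] op 51.7
w "x":0.067,"y":0.014,"z":-0.065,"wx":0.2,"wy":-44.6,"wz":-0.1 rows>= 7
p "x":0.224,"y":0.020,"z":0.008,"wx":0.2,"wy":-44.6,"wz":-0.1 rows>= 7
```

Request:
step_arm --motion '[{"x":0.067,"y":0.014,"z":-0.065,"wx":0.2,"wy":-44.6,"wz":-0.1,"jaw":40},{"x":0.067,"y":0.014,"z":-0.065,"wx":0.2,"wy":-44.6,"wz":-0.1,"jaw":40},{"x":0.067,"y":0.014,"z":-0.065,"wx":0.2,"wy":-44.6,"wz":-0.1,"jaw":40},{"x":0.224,"y":0.02,"z":0.0,"wx":0.2,"wy":-44.6,"wz":-0.1,"jaw":40},{"x":0.224,"y":0.02,"z":0.0,"wx":0.2,"wy":-44.6,"wz":-0.1,"jaw":40},{"x":0.224,"y":0.02,"z":0.0,"wx":0.2,"wy":-44.6,"wz":-0.1,"jaw":40},{"x":0.224,"y":0.02,"z":0.0,"wx":0.2,"wy":-44.6,"wz":-0.1,"jaw":40},{"x":0.224,"y":0.02,"z":0.0,"wx":0.2,"wy":-44.6,"wz":-0.1,"jaw":40},{"x":0.224,"y":0.02,"z":0.0,"wx":0.2,"wy":-44.6,"wz":-0.1,"jaw":40},{"x":0.224,"y":0.02,"z":0.0,"wx":0.2,"wy":-44.6,"wz":-0.1,"jaw":40}]'

```text
time_s: 20.05
eef_pos: [507.4, 76.8, 197.7]
orientation: [1.707, 1.813, -0.704]
force: [0.5, -0.7, -1.7]
opening: 50.9
```

```bash
python3 - <<'E'
from plan import *
cams.capture('side');cams.capture('side');st()
c=cap('top','top7.png')
topface(c,(460,560,40,150,180,265))
p,r,s=cur();go(*place(2,45,zoff=110,s=25),'err');go(p+[0,0,-100],r,'down100');go(p+[1,0,0],r,'1x');go(p+[0,10,0],r,'10y')
E
```

```text
t 20.15 pos [507.6  74.7 199. ] R z [ 0.036 -0.699 -0.714] y [ 0.999  0.054 -0.003] q [ 0.36  0.46 -0.07  1.33 -0.73  1.99] F [-0.3 -0.5 -1.3] op 51.4
n 551 normal [0.007 0.    1.   ] rect [507.9  83.2] [53.5 51.4] 1.6 mean [507.7  82.9 233.8]
err "x":0.007,"y":-0.000,"z":0.004,"wx":-0.2,"wy":-0.6,"wz":0.0 rows>= 1
down100 "x":0.070,"y":0.000,"z":0.071,"wx":0.0,"wy":0.0,"wz":0.0 rows>= 3
1x "x":-0.000,"y":0.001,"z":0.000,"wx":0.0,"wy":0.0,"wz":0.0 rows>= 1
10y "x":0.007,"y":0.001,"z":-0.007,"wx":0.0,"wy":0.0,"wz":0.0 rows>= 1
```

Request:
step_arm --motion '[{"x":0.005,"y":0,"z":-0.005,"wx":0,"wy":0,"wz":0,"jaw":40},{"x":0.005,"y":0,"z":-0.005,"wx":0,"wy":0,"wz":0,"jaw":40},{"x":0.02,"y":0,"z":0.01,"wx":0,"wy":0,"wz":0,"jaw":40},{"x":0.035,"y":0,"z":0.025,"wx":0,"wy":0,"wz":0,"jaw":40},{"x":0.05,"y":0,"z":0.04,"wx":0,"wy":0,"wz":0,"jaw":40},{"x":0.063,"y":0,"z":0.053,"wx":0,"wy":0,"wz":0,"jaw":40},{"x":0.074,"y":0,"z":0.065,"wx":0,"wy":0,"wz":0,"jaw":40},{"x":0.082,"y":0,"z":0.073,"wx":0,"wy":0,"wz":0,"jaw":40},{"x":0.082,"y":0,"z":0.073,"wx":0,"wy":0,"wz":0,"jaw":40},{"x":0.082,"y":0,"z":0.073,"wx":0,"wy":0,"wz":0,"jaw":40}]'

```text
time_s: 21.03
eef_pos: [506.6, 81.9, 88.9]
orientation: [1.711, 1.809, -0.705]
force: [0.5, -0.4, -1.3]
opening: 51.1
```

```bash
python3 - <<'E'
from plan import *
cams.capture('side')
topface(cap('top'),(460,550,40,150,90,265));st()
E
```

```text
n 413 normal [0.019 0.008 1.   ] rect [507.1  90.5] [52.6 52. ] 3.7 mean [507.5  90.4 123.9]
t 21.13 pos [507.1  82.2  89.6] R z [ 0.036 -0.7   -0.714] y [ 0.999  0.054 -0.003] q [ 0.37  0.56 -0.22  1.09 -0.73  2.  ] F [-0.7 -0.5 -1.4] op 51.7
```

Lowering about 5 mm more, then releasing.

Request:
step_arm --motion '[{"x":0.004,"y":0,"z":0.004,"wx":0,"wy":0,"wz":0,"jaw":40},{"x":0.004,"y":0,"z":0.004,"wx":0,"wy":0,"wz":0,"jaw":40},{"x":0.004,"y":0,"z":0.004,"wx":0,"wy":0,"wz":0,"jaw":40}]'

```text
time_s: 21.38
eef_pos: [507.1, 82.4, 83.4]
orientation: [1.71, 1.808, -0.702]
force: [1.1, 0.3, 1.9]
opening: 51.2
```

```bash
python3 - <<'E'
from plan import *
topface(cap('top'),(460,550,40,150,90,265));st()
E
```

```text
n 395 normal [0.001 0.005 1.   ] rect [507.8  90.5] [52.3 51.5] 4.7 mean [507.7  90.7 117.9]
t 21.43 pos [507.1  82.4  83.4] R z [ 0.036 -0.7   -0.713] y [ 0.998  0.055 -0.003] q [ 0.37  0.57 -0.23  1.07 -0.73  2.  ] F [2.  0.2 2.9] op 51.4
```

Request:
step_arm --motion '[{"x":0,"y":0,"z":0,"wx":0,"wy":0,"wz":0,"jaw":75},{"x":0,"y":0,"z":0,"wx":0,"wy":0,"wz":0,"jaw":75},{"x":0,"y":0,"z":0,"wx":0,"wy":0,"wz":0,"jaw":75},{"x":-0.014,"y":0,"z":-0.014,"wx":0,"wy":0,"wz":0,"jaw":75},{"x":-0.028,"y":0,"z":-0.029,"wx":0,"wy":0,"wz":0,"jaw":75},{"x":-0.056,"y":0,"z":-0.057,"wx":0,"wy":0,"wz":0,"jaw":75},{"x":-0.13,"y":0,"z":-0.132,"wx":0,"wy":0,"wz":0,"jaw":75},{"x":-0.13,"y":0,"z":-0.132,"wx":0,"wy":0,"wz":0,"jaw":75},{"x":-0.13,"y":0,"z":-0.132,"wx":0,"wy":0,"wz":0,"jaw":0},{"x":-0.13,"y":0,"z":-0.132,"wx":0,"wy":0,"wz":0,"jaw":0}]'

```text
time_s: 22.27
eef_pos: [508.3, 82.5, 272.7]
orientation: [1.712, 1.807, -0.697]
force: [-0.3, 0.3, -0.4]
opening: 41.2
```

```bash
python3 - <<'E'
from plan import *
st();c=cap('top','top8.png');cap('side','side8.png')
for b in ((460,550),(550,640),(640,750)): topface(c,(*b,40,150,90,150))
E
```

```text
t 22.27 pos [508.3  82.5 272.7] R z [ 0.04  -0.699 -0.714] y [0.998 0.055 0.002] q [ 0.37  0.43  0.08  1.52 -0.73  2.  ] F [-0.3  0.3 -0.4] op 41.2
n 317 normal [-0.028 -0.031  0.999] rect [507.1  91.4] [52.  52.2] 1.9 mean [508.2  90.5 117.6]
n 416 normal [-0.015 -0.013  1.   ] rect [594.9  95.4] [50.9 50.6] 1.7 mean [594.9  94.8 117.5]
n 440 normal [0.003 0.006 1.   ] rect [679.9 100.7] [54.2 50.8] 2.4 mean [680.2 100.8 117.8]
```

View pics/top8.png

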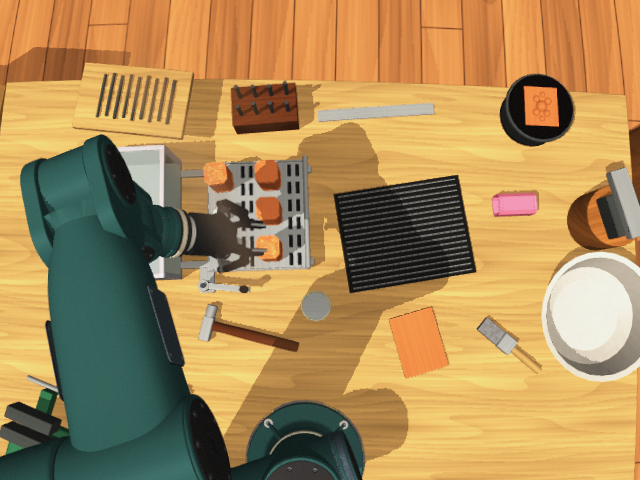

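View pics/side8.png

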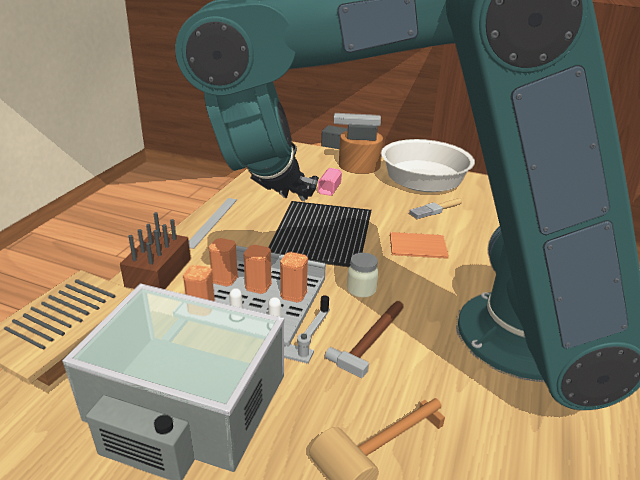

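```bash
python3 - <<'E'
from plan import *
an=np.degrees(np.arctan2(CX[1],CX[0]))
base=np.array([*PEG[1],0])
for th in(15,25,30):
    Rt=pickrot(an,th,-1)
    for d,z in((-135,200),(-135,38),(-90,38),(50,38),(180,38)):
        t=base+d*CX+[0,0,z];x=ik(t,Rt);print(th,d,z,t.round(),x[0].round(2),np.round(x[1:],1))
Rt=pickrot(an,20,-1)
go(base-150*CX+[0,0,250],Rt,'w')
E
```

```text
15 -135 200 [602. -40. 200.] [-0.32  0.46  0.14  1.35  0.24  1.19] [0. 0.]
15 -135 38 [602. -40.  38.] [-0.32  0.56 -0.14  0.97  0.24  1.19] [0. 0.]
15 -90 38 [599.   5.  38.] [-0.25  0.54 -0.17  0.93  0.25  1.26] [0. 0.]
15 50 38 [592. 145.  38.] [-0.02  0.52 -0.22  0.85  0.26  1.5 ] [0. 0.]
15 180 38 [584. 275.  38.] [ 0.2   0.54 -0.18  0.81  0.26  1.72] [0. 0.]
25 -135 200 [602. -40. 200.] [-0.39  0.51  0.18  1.44  0.39  1.09] [0. 0.]
25 -135 38 [602. -40.  38.] [-0.39  0.62 -0.09  1.06  0.39  1.09] [0. 0.]
25 -90 38 [599.   5.  38.] [-0.32  0.59 -0.13  1.01  0.4   1.16] [0. 0.]
25 50 38 [592. 145.  38.] [-0.1   0.55 -0.22  0.87  0.43  1.4 ] [0. 0.]
25 180 38 [584. 275.  38.] [ 0.12  0.54 -0.23  0.77  0.44  1.64] [0. 0.]
30 -135 200 [602. -40. 200.] [-0.42  0.54  0.21  1.49  0.46  1.04] [0. 0.]
30 -135 38 [602. -40.  38.] [-0.42  0.65 -0.06  1.12  0.46  1.04] [0. 0.]
30 -90 38 [599.   5.  38.] [-0.35  0.62 -0.11  1.06  0.48  1.11] [0. 0.]
30 50 38 [592. 145.  38.] [-0.13  0.57 -0.22  0.89  0.51  1.36] [0. 0.]
30 180 38 [584. 275.  38.] [ 0.09  0.55 -0.25  0.75  0.52  1.61] [0. 0.]
w "x":-0.089,"y":0.088,"z":0.113,"wx":-0.2,"wy":64.5,"wz":-0.0 rows>= 10
```

Request:
step_arm --motion '[{"x":-0.089,"y":0.088,"z":0.113,"wx":-0.2,"wy":64.5,"wz":0,"jaw":0},{"x":-0.089,"y":0.088,"z":0.113,"wx":-0.2,"wy":64.5,"wz":0,"jaw":0},{"x":-0.089,"y":0.088,"z":0.113,"wx":-0.2,"wy":64.5,"wz":0,"jaw":0},{"x":-0.089,"y":0.088,"z":0.113,"wx":-0.2,"wy":64.5,"wz":0,"jaw":0},{"x":-0.089,"y":0.088,"z":0.113,"wx":-0.2,"wy":64.5,"wz":0,"jaw":0},{"x":-0.089,"y":0.088,"z":0.113,"wx":-0.2,"wy":64.5,"wz":0,"jaw":0},{"x":-0.089,"y":0.088,"z":0.113,"wx":-0.2,"wy":64.5,"wz":0,"jaw":0},{"x":-0.089,"y":0.088,"z":0.113,"wx":-0.2,"wy":64.5,"wz":0,"jaw":0},{"x":-0.089,"y":0.088,"z":0.113,"wx":-0.2,"wy":64.5,"wz":0,"jaw":0},{"x":-0.089,"y":0.088,"z":0.113,"wx":-0.2,"wy":64.5,"wz":0,"jaw":0}]'

```text
time_s: 23.2
eef_pos: [602.7, -57.5, 247.1]
orientation: [-1.969, -2.072, -0.352]
force: [0.6, -0.3, 0.3]
opening: -0.2
```

```bash
python3 - <<'E'
from plan import *
cams.capture('side');st()
an=np.degrees(np.arctan2(CX[1],CX[0]));base=np.array([*PEG[1],0]);Rt=pickrot(an,22,-1)
go(base-150*CX+[0,0,90],Rt,'d1');go(base-150*CX+[0,0,38],Rt,'d2')
c=cap('top','top9.png');
for b in ((460,550),(550,640),(640,750)): topface(c,(*b,40,150,90,150))
E
```

```text
t 23.25 pos [602.6 -57.7 246.6] R z [-0.023  0.348 -0.937] y [ 0.999  0.052 -0.006] q [-0.38  0.49  0.3   1.54  0.32  1.11] F [-0.7 -1.4 -0.3] op 0.0
d1 "x":-0.052,"y":0.001,"z":0.148,"wx":-0.2,"wy":1.6,"wz":-0.3 rows>= 4
d2 "x":-0.070,"y":0.001,"z":0.196,"wx":-0.2,"wy":1.6,"wz":-0.3 rows>= 6
n 324 normal [ 0.    -0.017  1.   ] rect [506.9  91.4] [52.  52.1] 2.1 mean [506.7  93.6 117.6]
n 300 normal [-0.019  0.013  1.   ] rect [594.8  95.4] [50.9 50.7] 1.8 mean [593.9  95.  117.7]
n 339 normal [-0.006 -0.016  1.   ] rect [680.  100.8] [54.5 51. ] 1.8 mean [679.5 101.2 117.5]
```

Request:
step_arm --motion '[{"x":-0.07,"y":0.001,"z":0.196,"wx":-0.2,"wy":1.6,"wz":-0.3,"jaw":0},{"x":-0.07,"y":0.001,"z":0.196,"wx":-0.2,"wy":1.6,"wz":-0.3,"jaw":0},{"x":-0.07,"y":0.001,"z":0.196,"wx":-0.2,"wy":1.6,"wz":-0.3,"jaw":0},{"x":-0.07,"y":0.001,"z":0.196,"wx":-0.2,"wy":1.6,"wz":-0.3,"jaw":0},{"x":-0.07,"y":0.001,"z":0.196,"wx":-0.2,"wy":1.6,"wz":-0.3,"jaw":0},{"x":-0.07,"y":0.001,"z":0.196,"wx":-0.2,"wy":1.6,"wz":-0.3,"jaw":0},{"x":-0.07,"y":0.001,"z":0.196,"wx":-0.2,"wy":1.6,"wz":-0.3,"jaw":0}]'

```text
time_s: 23.88
eef_pos: [602.5, -52.9, 40.8]
orientation: [-1.949, -2.07, -0.373]
force: [-0.3, 0.3, 0.2]
opening: -0.3
```

```bash
python3 - <<'E'
from plan import *
cams.capture('side');c=cap('wrist','wr4.png');st()
an=np.degrees(np.arctan2(CX[1],CX[0]));Rt=pickrot(an,22,-1)
p,r,s=cur()
for d in(100,): go(p+d*CX,r,d)
base=np.array([*PEG[1],0]);print((p-base)@CX,(p-base)@CY)
E
```

```text
t 23.98 pos [604.7 -54.   43.7] R z [-0.016  0.367 -0.93 ] y [0.998 0.06  0.006] q [-0.38  0.6  -0.08  1.05  0.34  1.1 ] F [ 0.5 -0.   0. ] op -0.1
100 "x":0.093,"y":0.000,"z":0.037,"wx":0.0,"wy":0.0,"wz":0.0 rows>= 3
-149.2892097369819 -2.1038470939670626
```

View pics/wr4.png

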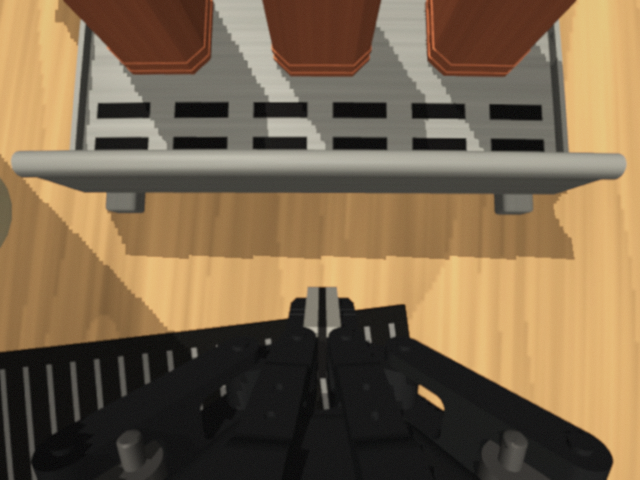

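Request:
step_arm --motion '[{"x":0.012,"y":0,"z":0.012,"wx":0,"wy":0,"wz":0,"jaw":0},{"x":0.026,"y":0,"z":0.016,"wx":0,"wy":0,"wz":0,"jaw":0},{"x":0.03,"y":0,"z":0.018,"wx":0,"wy":0,"wz":0,"jaw":0},{"x":0.035,"y":0,"z":0.02,"wx":0,"wy":0,"wz":0,"jaw":0},{"x":0.04,"y":0,"z":0.022,"wx":0,"wy":0,"wz":0,"jaw":0},{"x":0.045,"y":0,"z":0.024,"wx":0,"wy":0,"wz":0,"jaw":0},{"x":0.05,"y":0,"z":0.026,"wx":0,"wy":0,"wz":0,"jaw":0}]'

```text
time_s: 24.57
eef_pos: [600.8, 1.7, 36.1]
orientation: [-1.952, -2.072, -0.377]
force: [1.3, -5.6, 3.5]
opening: 0.4
```

```bash
python3 - <<'E'
from plan import *
st();cams.capture('side');c=cap('wrist','wr5.png');st()
p,r,s=cur()
for d in(100,): go(p+d*CX,r,d)
base=np.array([*PEG[1],0]);print((p-base)@CX,(p-base)@CY)
W=cloud(cap('side'))
E
```

```text
t 24.57 pos [600.8   1.7  36.1] R z [-0.017  0.367 -0.93 ] y [0.998 0.059 0.005] q [-0.3   0.58 -0.15  0.98  0.35  1.19] F [ 1.3 -5.6  3.5] op 0.4
t 24.67 pos [600.4   2.4  35.8] R z [-0.018  0.368 -0.93 ] y [0.998 0.059 0.004] q [-0.3   0.58 -0.15  0.98  0.35  1.19] F [-0.8 -0.4  0.1] op -0.2
100 "x":0.093,"y":0.000,"z":0.037,"wx":0.0,"wy":0.0,"wz":0.0 rows>= 3
-92.69507757857924 -0.9197926476425002
```

View pics/wr5.png

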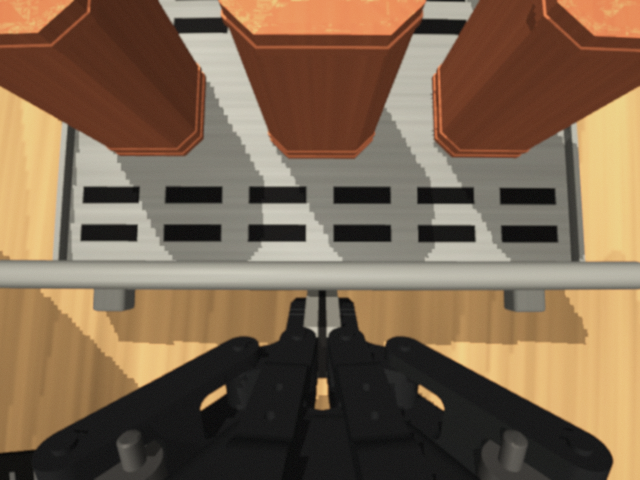

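Request:
step_arm --motion '[{"x":0.005,"y":0,"z":0.002,"wx":0,"wy":0,"wz":0,"jaw":0},{"x":0.012,"y":0,"z":0.005,"wx":0,"wy":0,"wz":0,"jaw":0},{"x":0.02,"y":0,"z":0.008,"wx":0,"wy":0,"wz":0,"jaw":0},{"x":0.029,"y":0,"z":0.0115,"wx":0,"wy":0,"wz":0,"jaw":0},{"x":0.038,"y":0,"z":0.015,"wx":0,"wy":0,"wz":0,"jaw":0},{"x":0.047,"y":0,"z":0.0187,"wx":0,"wy":0,"wz":0,"jaw":0},{"x":0.056,"y":0,"z":0.0223,"wx":0,"wy":0,"wz":0,"jaw":0},{"x":0.065,"y":0,"z":0.026,"wx":0,"wy":0,"wz":0,"jaw":0},{"x":0.072,"y":0,"z":0.0287,"wx":0,"wy":0,"wz":0,"jaw":0},{"x":0.077,"y":0,"z":0.0307,"wx":0,"wy":0,"wz":0,"jaw":0}]'

```text
time_s: 25.55
eef_pos: [595.3, 85.8, 35.6]
orientation: [-1.95, -2.072, -0.377]
force: [1.6, -2.5, 0.4]
opening: -0.2
```

```bash
cat >> plan.py <<'E'
def tops(c):
    P,m=held(c,(440,760,60,420,108,128))
    n,l,s_,ce=cv2.connectedComponentsWithStats(m.astype(np.uint8));o=[]
    W=cloud(c)
    for i in range(1,n):
        if s_[i,4]>60:
            T=W[l==i];o.append((np.round(cv2.minAreaRect(T[:,:2].astype(np.float32))[0],1).tolist(),s_[i,4],T[:,2].mean().round(1)))
    print(o)
E
python3 - <<'E'
from plan import *
st();c=cap('top','top10.png');tops(c);st()
p,r,s=cur();go(p+100*CX,r)
base=np.array([*PEG[1],0]);print((p-base)@CX,(p-base)@CY)
E
```

```text
t 25.55 pos [595.3  85.8  35.6] R z [-0.018  0.368 -0.93 ] y [0.998 0.06  0.004] q [-0.17  0.55 -0.21  0.9   0.37  1.33] F [ 1.6 -2.5  0.4] op -0.2
[([675.4, 189.7], np.int32(374), np.float64(117.1)), ([670.6, 307.2], np.int32(470), np.float64(117.5)), ([588.6, 184.5], np.int32(409), np.float64(117.4)), ([501.8, 180.7], np.int32(378), np.float64(117.6))]
t 25.6 pos [595.1  86.4  35.6] R z [-0.019  0.368 -0.929] y [0.998 0.06  0.004] q [-0.17  0.55 -0.21  0.9   0.37  1.33] F [-0.4  1.8  0.3] op 0.3
 "x":0.093,"y":0.000,"z":0.037,"wx":0.0,"wy":0.0,"wz":0.0 rows>= 3
-8.545470851655336 -0.31228865689728974
```

View pics/top10.png

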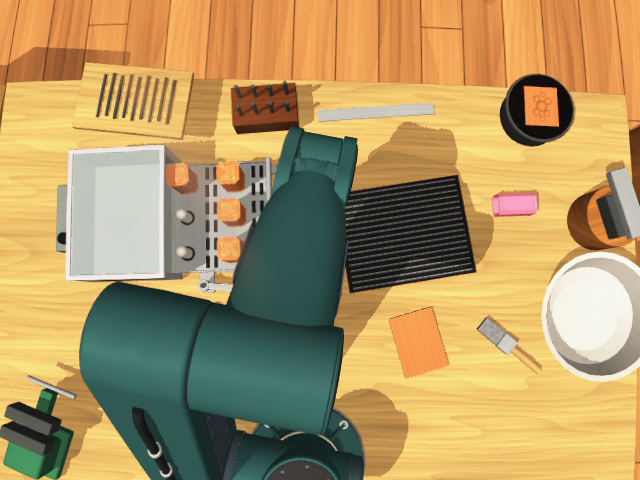

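Request:
step_arm --motion '[{"x":0.005,"y":0,"z":0.002,"wx":0,"wy":0,"wz":0,"jaw":0},{"x":0.013,"y":0,"z":0.005,"wx":0,"wy":0,"wz":0,"jaw":0},{"x":0.023,"y":0,"z":0.009,"wx":0,"wy":0,"wz":0,"jaw":0},{"x":0.034,"y":0,"z":0.0135,"wx":0,"wy":0,"wz":0,"jaw":0},{"x":0.045,"y":0,"z":0.018,"wx":0,"wy":0,"wz":0,"jaw":0},{"x":0.056,"y":0,"z":0.0223,"wx":0,"wy":0,"wz":0,"jaw":0},{"x":0.067,"y":0,"z":0.0267,"wx":0,"wy":0,"wz":0,"jaw":0},{"x":0.077,"y":0,"z":0.0307,"wx":0,"wy":0,"wz":0,"jaw":0},{"x":0.086,"y":0,"z":0.0343,"wx":0,"wy":0,"wz":0,"jaw":0},{"x":0.093,"y":0,"z":0.037,"wx":0,"wy":0,"wz":0,"jaw":0}]'

```text
time_s: 26.43
eef_pos: [589.5, 185.8, 35.3]
orientation: [-1.951, -2.072, -0.377]
force: [-0.7, -3.2, 0.4]
opening: -0.0
```

```bash
python3 - <<'E'
from plan import *
st();c=cap('top','top11.png');tops(c);st()
p,r,s=cur();go(p+100*CX,r)
base=np.array([*PEG[1],0]);print((p-base)@CX,(p-base)@CY)
E
```

```text
t 26.43 pos [589.5 185.8  35.3] R z [-0.018  0.368 -0.93 ] y [0.998 0.06  0.004] q [-0.    0.53 -0.23  0.82  0.38  1.51] F [-0.7 -3.2  0.4] op -0.0
[([669.9, 289.8], np.int32(457), np.float64(117.7)), ([583.6, 283.6], np.int32(397), np.float64(117.4)), ([496.2, 286.3], np.int32(288), np.float64(117.5))]
t 26.48 pos [589.3 186.7  35.4] R z [-0.018  0.368 -0.929] y [0.998 0.06  0.004] q [ 0.    0.53 -0.23  0.82  0.38  1.51] F [-0.3  0.8 -0.2] op 0.1
 "x":0.093,"y":0.000,"z":0.037,"wx":0.0,"wy":0.0,"wz":0.0 rows>= 3
91.9005621223382 -0.0619669190866953
```

View pics/top11.png

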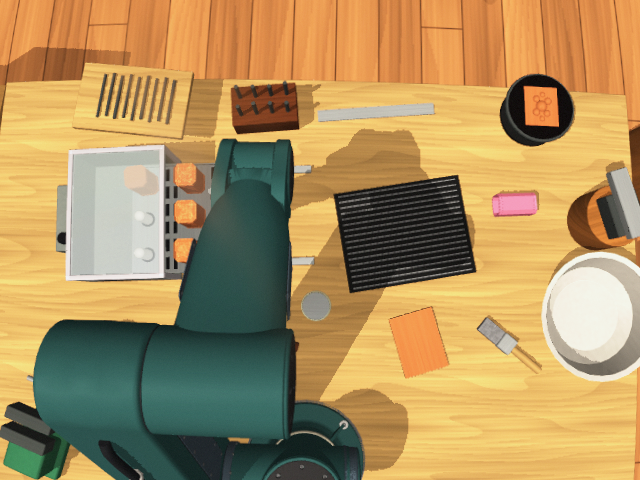

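Request:
step_arm --motion '[{"x":0.005,"y":0,"z":0.002,"wx":0,"wy":0,"wz":0,"jaw":0},{"x":0.012,"y":0,"z":0.005,"wx":0,"wy":0,"wz":0,"jaw":0},{"x":0.021,"y":0,"z":0.0084,"wx":0,"wy":0,"wz":0,"jaw":0},{"x":0.03,"y":0,"z":0.012,"wx":0,"wy":0,"wz":0,"jaw":0},{"x":0.039,"y":0,"z":0.0155,"wx":0,"wy":0,"wz":0,"jaw":0},{"x":0.047,"y":0,"z":0.0187,"wx":0,"wy":0,"wz":0,"jaw":0},{"x":0.054,"y":0,"z":0.0215,"wx":0,"wy":0,"wz":0,"jaw":0},{"x":0.06,"y":0,"z":0.024,"wx":0,"wy":0,"wz":0,"jaw":0},{"x":0.065,"y":0,"z":0.026,"wx":0,"wy":0,"wz":0,"jaw":0},{"x":0.068,"y":0,"z":0.027,"wx":0,"wy":0,"wz":0,"jaw":0}]'

```text
time_s: 27.32
eef_pos: [585.2, 258.3, 35.2]
orientation: [-1.951, -2.072, -0.377]
force: [0.8, -3.5, -0.9]
opening: 0.1
```

Request:
step_arm --motion '[{"x":0.002,"y":0,"z":0.001,"wx":0,"wy":0,"wz":0,"jaw":0},{"x":0.004,"y":0,"z":0.0016,"wx":0,"wy":0,"wz":0,"jaw":0}]'

```text
time_s: 27.48
eef_pos: [585.0, 261.9, 35.2]
orientation: [-1.951, -2.071, -0.377]
force: [-0.1, -3.9, -0.6]
opening: 0.2
```

```bash
python3 - <<'E'
from plan import *
st();c=cap('top','top12.png');tops(c);c=cap('wrist','wr12.png');cap('side','side12.png');st()
p,r,s=cur();base=np.array([*PEG[1],0]);print((p-base)@CX,(p-base)@CY)
E
```

```text
t 27.48 pos [585.  261.9  35.2] R z [-0.018  0.368 -0.93 ] y [0.998 0.059 0.004] q [ 0.13  0.54 -0.22  0.78  0.38  1.64] F [-0.1 -3.9 -0.6] op 0.2
[]
t 27.63 pos [585.  262.   35.3] R z [-0.018  0.368 -0.929] y [0.998 0.059 0.004] q [ 0.13  0.54 -0.22  0.78  0.38  1.64] F [-0.9  0.4 -0.2] op -0.2
167.35874879220714 0.04355449401208241
```

View pics/side12.png

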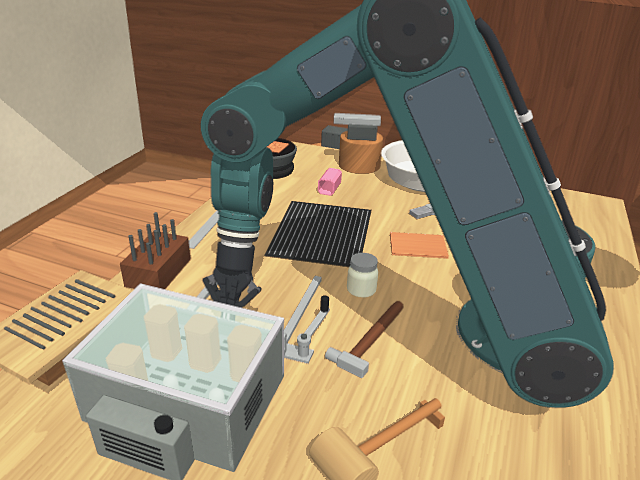

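Request:
step_arm --motion '[{"x":0.0015,"y":0,"z":0.0006,"wx":0,"wy":0,"wz":0,"jaw":0},{"x":0.003,"y":0,"z":0.0012,"wx":0,"wy":0,"wz":0,"jaw":0},{"x":0.0045,"y":0,"z":0.0018,"wx":0,"wy":0,"wz":0,"jaw":0}]'

```text
time_s: 27.88
eef_pos: [584.7, 266.5, 35.2]
orientation: [-1.952, -2.071, -0.376]
force: [-0.1, -4.8, 1.5]
opening: -0.2
```

Request:
step_arm --motion '[{"x":0.0015,"y":0,"z":0.0006,"wx":0,"wy":0,"wz":0,"jaw":0},{"x":0.002,"y":0,"z":0.0008,"wx":0,"wy":0,"wz":0,"jaw":0}]'

```text
time_s: 28.05
eef_pos: [584.8, 267.0, 35.1]
orientation: [-1.956, -2.073, -0.373]
force: [-2.8, -23.8, 9.3]
opening: 0.2
```

Request:
step_arm --motion '[{"x":-0.037,"y":0,"z":-0.015,"wx":0,"wy":0,"wz":0,"jaw":0},{"x":-0.056,"y":0,"z":-0.022,"wx":0,"wy":0,"wz":0,"jaw":0},{"x":-0.036,"y":0,"z":-0.09,"wx":0,"wy":0,"wz":0,"jaw":0},{"x":0.0,"y":0,"z":-0.17,"wx":0,"wy":0,"wz":0,"jaw":0},{"x":0.0,"y":0,"z":-0.17,"wx":0,"wy":0,"wz":0,"jaw":0},{"x":0.0,"y":0,"z":-0.17,"wx":0,"wy":0,"wz":0,"jaw":0}]'

```text
time_s: 28.55
eef_pos: [587.8, 206.4, 196.5]
orientation: [-1.952, -2.072, -0.38]
force: [-0.1, -0.9, 0.9]
opening: -0.3
```

```bash
python3 - <<'E'
from plan import *
st();c=cap('top','top13.png');c2=cap('side','side13.png')
for n,c in(('top',c),('side',c2)):
    W=cloud(c);b=(c['pixels'].max(-1)<70)&(W[...,2]>55)&(W[...,2]<90)&(abs(W[...,0]-415)<60)&(abs(W[...,1]-150)<50)
    print(n,b.sum(),W[b].mean(0).round(1) if b.any() else '', W[b].min(0).round(),W[b].max(0).round())
H=np.array([*PEG[1],0])+165*CX+168*CY;print(H.round(1))
an=np.degrees(np.arctan2(CX[1],CX[0]));Rt=pickrot(an,22,-1)
for t in([370,145,64],[370,145,190],[400,145,64],[480,200,64],[520,235,64]):
    x=ik(np.array(t,float),Rt);print(t,x[0].round(2),np.round(x[1:],1))
go([372,147,190],Rt,'w')
E
```

```text
t 28.55 pos [587.8 206.4 196.5] R z [-0.016  0.369 -0.929] y [0.998 0.059 0.006] q [0.03 0.41 0.03 1.19 0.38 1.54] F [-0.1 -0.9  0.9] op -0.3Traceback (most recent call last):
  File "<stdin>", line 5, in <module>
    return umr_minimum(a, axis, None, out, keepdims, initial, where)
ValueError: zero-size array to reduction operation minimum which has no identity
```

View pics/side13.png

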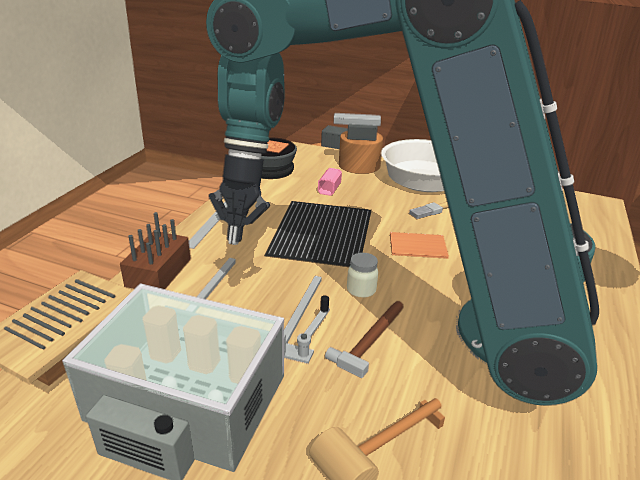

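View pics/top13.png

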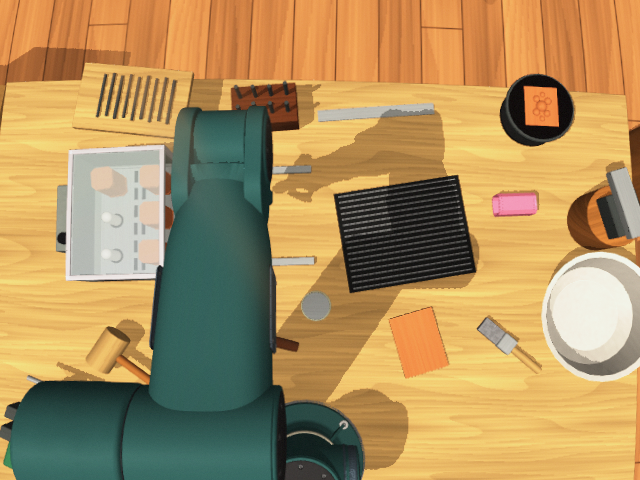

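```bash
cat >> plan.py <<'E'
HG=np.array([*PEG[1],0])+165*CX+168*CY
def knob(c,z0=55,z1=90):
    W=cloud(c);d=np.hypot(W[...,0]-HG[0],W[...,1]-HG[1])
    b=(c['pixels'].max(-1)<75)&(W[...,2]>z0)&(W[...,2]<z1)&(d>75)&(d<125)
    if b.sum()<8: print('knob none',b.sum());return
    P=W[b];f=least_squares(lambda q:np.hypot(P[:,0]-q[0],P[:,1]-q[1])-9,P[:,:2].mean(0)+[0,-6],loss='soft_l1')
    v,u=np.nonzero(b);k=f.x-HG[:2];phi=np.arctan2(k[1],k[0])-np.arctan2(-CX[1],-CX[0])
    print('knob n',b.sum(),'px',u.mean().round(),v.mean().round(),'mean',P.mean(0).round(1),'fit',f.x.round(1),'phi',round((phi+np.pi)%(2*np.pi)-np.pi,3),'mean-z',P[:,2].max().round())
E
python3 - <<'E'
from plan import *
c=cap('side');knob(c);print(HG.round(1))
an=np.degrees(np.arctan2(CX[1],CX[0]));Rt=pickrot(an,22,-1)
for t in([370,145,64],[370,145,190],[400,145,64],[480,200,64],[520,235,64]):
    x=ik(np.array(t,float),Rt);print(t,x[0].round(2),np.round(x[1:],1))
go([368,147,190],Rt,'w')
E
```

```text
knob n 115 px 324.0 303.0 mean [408.4 156.7  72.8] fit [410.1 151.3] phi -0.129 mean-z 87.0
[417.4 250.3   0. ]
[370, 145, 64] [-0.12  0.2  -0.72  0.72  0.38  1.39] [0. 0.]
[370, 145, 190] [-0.12  0.06 -0.48  1.1   0.38  1.39] [0. 0.]
[400, 145, 64] [-0.11  0.24 -0.66  0.74  0.38  1.4 ] [0. 0.]
[480, 200, 64] [ 0.02  0.35 -0.47  0.76  0.38  1.54] [0. 0.]
[520, 235, 64] [ 0.09  0.42 -0.36  0.78  0.38  1.61] [0. 0.]
w "x":-0.045,"y":-0.224,"z":-0.013,"wx":0.4,"wy":0.4,"wz":0.4 rows>= 6
```

Request:
step_arm --motion '[{"x":-0.045,"y":-0.224,"z":-0.013,"wx":0.4,"wy":0.4,"wz":0.4,"jaw":0},{"x":-0.045,"y":-0.224,"z":-0.013,"wx":0.4,"wy":0.4,"wz":0.4,"jaw":0},{"x":-0.045,"y":-0.224,"z":-0.013,"wx":0.4,"wy":0.4,"wz":0.4,"jaw":0},{"x":-0.045,"y":-0.224,"z":-0.013,"wx":0.4,"wy":0.4,"wz":0.4,"jaw":0},{"x":-0.045,"y":-0.224,"z":-0.013,"wx":0.4,"wy":0.4,"wz":0.4,"jaw":0},{"x":-0.045,"y":-0.224,"z":-0.013,"wx":0.4,"wy":0.4,"wz":0.4,"jaw":0},{"x":-0.045,"y":-0.224,"z":-0.013,"wx":0.4,"wy":0.4,"wz":0.4,"jaw":0},{"x":-0.045,"y":-0.224,"z":-0.013,"wx":0.4,"wy":0.4,"wz":0.4,"jaw":0}]'

```text
time_s: 29.37
eef_pos: [366.1, 146.5, 187.5]
orientation: [-1.951, -2.057, -0.374]
force: [0.3, 0.0, 0.3]
opening: -0.0
```

```bash
python3 - <<'E'
from plan import *
cams.capture('side');st();c=cap('side','side14.png');knob(c);cap('wrist','wr14.png')
an=np.degrees(np.arctan2(CX[1],CX[0]));Rt=pickrot(an,22,-1)
go([368,149,66],Rt,'w')
E
```

```text
t 29.42 pos [367.1 146.6 187.6] R z [-0.025  0.374 -0.927] y [ 0.998  0.055 -0.005] q [-0.11  0.06 -0.49  1.1   0.38  1.39] F [-0.2  0.3 -0.4] op -0.3
knob n 114 px 324.0 303.0 mean [408.3 156.6  73. ] fit [410.3 151.1] phi -0.127 mean-z 86.0
w "x":-0.043,"y":0.001,"z":0.114,"wx":-0.3,"wy":-0.0,"wz":-0.1 rows>= 3
```

View pics/wr14.png

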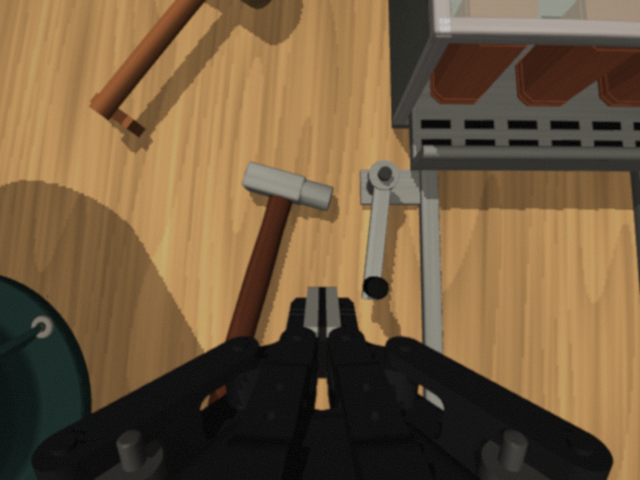

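Request:
step_arm --motion '[{"x":-0.043,"y":0.001,"z":0.114,"wx":0,"wy":0,"wz":0,"jaw":0},{"x":-0.043,"y":0.001,"z":0.114,"wx":0,"wy":0,"wz":0,"jaw":0},{"x":-0.043,"y":0.001,"z":0.114,"wx":0,"wy":0,"wz":0,"jaw":0},{"x":-0.043,"y":0.001,"z":0.114,"wx":0,"wy":0,"wz":0,"jaw":0},{"x":-0.043,"y":0.001,"z":0.114,"wx":0,"wy":0,"wz":0,"jaw":0},{"x":-0.043,"y":0.001,"z":0.114,"wx":0,"wy":0,"wz":0,"jaw":0}]'

```text
time_s: 30.02
eef_pos: [368.0, 149.5, 67.4]
orientation: [-1.95, -2.059, -0.374]
force: [1.5, 0.1, 0.8]
opening: 0.2
```

```bash
cat >> plan.py <<'E'
def arc(phis,lag):
    p,r,s=cur()
    for f in phis:
        a=np.arctan2(-CX[1],-CX[0])+f;u=np.array([np.cos(a),np.sin(a),0]);t=np.array([-u[1],u[0],0])
        g=HG+100*u-lag*t;g[2]=65
        d=r.inv().apply(g-p)/1000;print('phi %.2f'%f,g.round(0),'x %.3f y %.3f z %.3f'%tuple(d))
E
python3 - <<'E'
from plan import *
cams.capture('side');st();c=cap('side','side15.png');knob(c);cap('wrist','wr15.png')
arc(np.arange(-.13,1.7,.12),22)
E
```

```text
t 30.07 pos [368.5 149.4  67.7] R z [-0.024  0.374 -0.927] y [ 0.998  0.055 -0.003] q [-0.1   0.19 -0.71  0.73  0.38  1.4 ] F [ 0.3 -0.3  0.5] op 0.1
knob n 155 px 330.0 303.0 mean [396.4 155.3  76.2] fit [396.7 156.4] phi -0.273 mean-z 90.0
phi -0.13 [388. 152.  65.] x 0.001 y 0.020 z 0.003
phi -0.01 [400. 149.  65.] x -0.002 y 0.032 z 0.002
phi 0.11 [412. 148.  65.] x -0.004 y 0.044 z 0.001
phi 0.23 [424. 148.  65.] x -0.005 y 0.056 z 0.001
phi 0.35 [437. 150.  65.] x -0.004 y 0.068 z 0.001
phi 0.47 [449. 153.  65.] x -0.002 y 0.080 z 0.002
phi 0.59 [460. 157.  65.] x 0.002 y 0.092 z 0.003
phi 0.71 [471. 163.  65.] x 0.007 y 0.103 z 0.005
phi 0.83 [481. 170.  65.] x 0.013 y 0.113 z 0.008
phi 0.95 [490. 178.  65.] x 0.020 y 0.123 z 0.011
phi 1.07 [498. 187.  65.] x 0.028 y 0.132 z 0.014
phi 1.19 [505. 198.  65.] x 0.037 y 0.139 z 0.017
phi 1.31 [511. 208.  65.] x 0.047 y 0.145 z 0.021
phi 1.43 [515. 220.  65.] x 0.057 y 0.150 z 0.026
phi 1.55 [518. 232.  65.] x 0.068 y 0.154 z 0.030
phi 1.67 [520. 244.  65.] x 0.079 y 0.156 z 0.034
```

View pics/wr15.png

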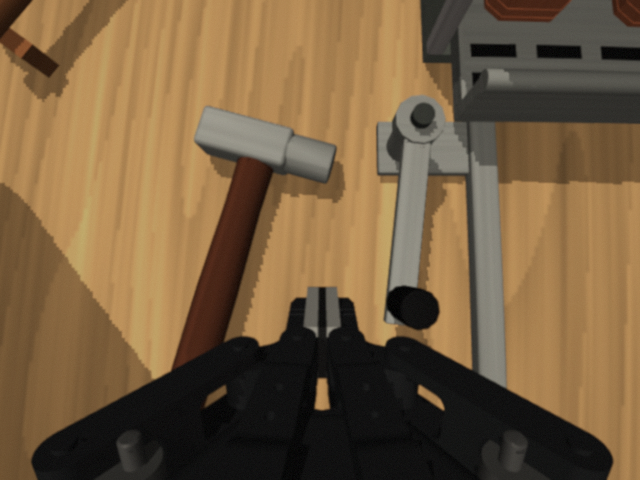

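Request:
step_arm --motion '[{"x":0.001,"y":0.012,"z":0.002,"wx":0,"wy":0,"wz":0,"jaw":0},{"x":0,"y":0.02,"z":0.002,"wx":0,"wy":0,"wz":0,"jaw":0},{"x":-0.002,"y":0.028,"z":0.002,"wx":0,"wy":0,"wz":0,"jaw":0},{"x":-0.003,"y":0.036,"z":0.001,"wx":0,"wy":0,"wz":0,"jaw":0},{"x":-0.004,"y":0.044,"z":0.001,"wx":0,"wy":0,"wz":0,"jaw":0},{"x":-0.005,"y":0.056,"z":0.001,"wx":0,"wy":0,"wz":0,"jaw":0},{"x":-0.004,"y":0.068,"z":0.001,"wx":0,"wy":0,"wz":0,"jaw":0}]'

```text
time_s: 30.75
eef_pos: [435.9, 149.5, 63.1]
orientation: [-1.95, -2.058, -0.373]
force: [-0.9, -1.1, -0.3]
opening: 0.3
```

```bash
python3 - <<'E'
from plan import *
st();c=cap('side','side16.png');cap('wrist','wr16.png')
arc(np.arange(.35,1.7,.12),22)
E
```

```text
t 30.75 pos [435.9 149.5  63.1] R z [-0.026  0.374 -0.927] y [ 0.998  0.055 -0.006] q [-0.09  0.29 -0.57  0.77  0.38  1.42] F [-0.9 -1.1 -0.3] op 0.3
phi 0.35 [437. 150.  65.] x 0.001 y -0.001 z -0.002
phi 0.47 [449. 153.  65.] x 0.003 y 0.011 z -0.001
phi 0.59 [460. 157.  65.] x 0.007 y 0.023 z 0.001
phi 0.71 [471. 163.  65.] x 0.011 y 0.034 z 0.003
phi 0.83 [481. 170.  65.] x 0.017 y 0.045 z 0.005
phi 0.95 [490. 178.  65.] x 0.024 y 0.054 z 0.008
phi 1.07 [498. 187.  65.] x 0.033 y 0.063 z 0.011
phi 1.19 [505. 198.  65.] x 0.042 y 0.070 z 0.015
phi 1.31 [511. 208.  65.] x 0.051 y 0.077 z 0.019
phi 1.43 [515. 220.  65.] x 0.062 y 0.082 z 0.023
phi 1.55 [518. 232.  65.] x 0.073 y 0.085 z 0.027
phi 1.67 [520. 244.  65.] x 0.084 y 0.087 z 0.032
```

View pics/wr16.png

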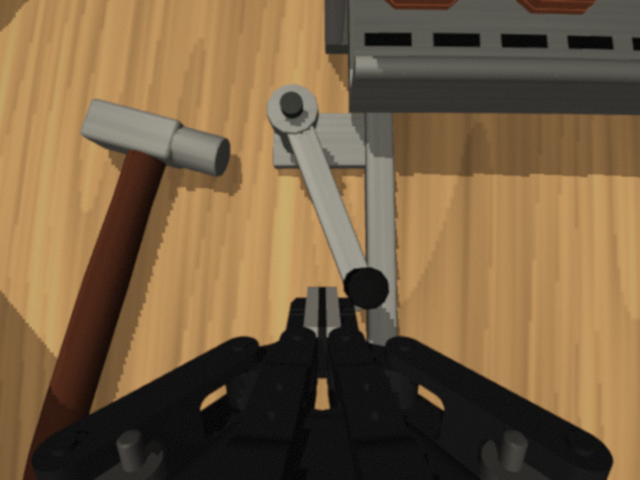

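Request:
step_arm --motion '[{"x":0.003,"y":0.011,"z":-0.001,"wx":0,"wy":0,"wz":0,"jaw":0},{"x":0.007,"y":0.023,"z":0,"wx":0,"wy":0,"wz":0,"jaw":0},{"x":0.011,"y":0.034,"z":0.002,"wx":0,"wy":0,"wz":0,"jaw":0},{"x":0.017,"y":0.045,"z":0.004,"wx":0,"wy":0,"wz":0,"jaw":0},{"x":0.024,"y":0.054,"z":0.007,"wx":0,"wy":0,"wz":0,"jaw":0}]'

```text
time_s: 31.27
eef_pos: [488.3, 177.9, 65.4]
orientation: [-1.95, -2.058, -0.373]
force: [-2.0, -1.7, 0.2]
opening: 0.1
```

```bash
python3 - <<'E'
from plan import *
st();cap('wrist','wr17.png')
arc(np.arange(.95,1.7,.06),22)
E
```

```text
t 31.27 pos [488.3 177.9  65.4] R z [-0.026  0.374 -0.927] y [ 0.998  0.055 -0.005] q [-0.02  0.37 -0.45  0.79  0.38  1.49] F [-2.  -1.7  0.2] op 0.1
phi 0.95 [490. 178.  65.] x -0.001 y 0.000 z 0.000
phi 1.01 [494. 183.  65.] x 0.003 y 0.005 z 0.002
phi 1.07 [498. 187.  65.] x 0.007 y 0.009 z 0.003
phi 1.13 [502. 192.  65.] x 0.012 y 0.013 z 0.005
phi 1.19 [505. 198.  65.] x 0.016 y 0.016 z 0.007
phi 1.25 [508. 203.  65.] x 0.021 y 0.020 z 0.009
phi 1.31 [511. 208.  65.] x 0.026 y 0.023 z 0.011
phi 1.37 [513. 214.  65.] x 0.031 y 0.025 z 0.013
phi 1.43 [515. 220.  65.] x 0.036 y 0.028 z 0.015
phi 1.49 [517. 226.  65.] x 0.042 y 0.030 z 0.017
phi 1.55 [518. 232.  65.] x 0.047 y 0.031 z 0.020
phi 1.61 [519. 238.  65.] x 0.053 y 0.033 z 0.022
phi 1.67 [520. 244.  65.] x 0.059 y 0.033 z 0.024
```

View pics/wr17.png

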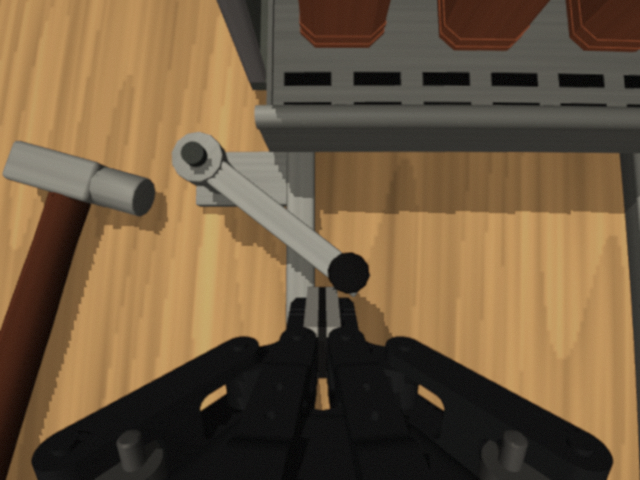

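Request:
step_arm --motion '[{"x":0.003,"y":0.007,"z":0.002,"wx":0,"wy":0,"wz":0,"jaw":0},{"x":0.007,"y":0.013,"z":0.003,"wx":0,"wy":0,"wz":0,"jaw":0},{"x":0.012,"y":0.018,"z":0.005,"wx":0,"wy":0,"wz":0,"jaw":0},{"x":0.016,"y":0.021,"z":0.007,"wx":0,"wy":0,"wz":0,"jaw":0},{"x":0.021,"y":0.024,"z":0.009,"wx":0,"wy":0,"wz":0,"jaw":0},{"x":0.026,"y":0.027,"z":0.011,"wx":0,"wy":0,"wz":0,"jaw":0},{"x":0.031,"y":0.029,"z":0.013,"wx":0,"wy":0,"wz":0,"jaw":0}]'

```text
time_s: 31.9
eef_pos: [515.0, 213.3, 65.0]
orientation: [-1.95, -2.058, -0.374]
force: [-0.3, -1.3, 1.2]
opening: 0.2
```

```bash
python3 - <<'E'
from plan import *
st();cap('wrist','wr18.png')
arc(np.arange(1.31,1.76,.06),22)
E
```

```text
t 31.9 pos [515.  213.3  65. ] R z [-0.025  0.374 -0.927] y [ 0.998  0.055 -0.005] q [ 0.05  0.41 -0.38  0.8   0.38  1.56] F [-0.3 -1.3  1.2] op 0.2
phi 1.31 [511. 208.  65.] x -0.005 y -0.005 z -0.002
phi 1.37 [513. 214.  65.] x 0.000 y -0.002 z 0.000
phi 1.43 [515. 220.  65.] x 0.005 y 0.000 z 0.002
phi 1.49 [517. 226.  65.] x 0.011 y 0.002 z 0.004
phi 1.55 [518. 232.  65.] x 0.016 y 0.004 z 0.007
phi 1.61 [519. 238.  65.] x 0.022 y 0.005 z 0.009
phi 1.67 [520. 244.  65.] x 0.027 y 0.006 z 0.011
phi 1.73 [520. 250.  65.] x 0.033 y 0.007 z 0.013
```

View pics/wr18.png

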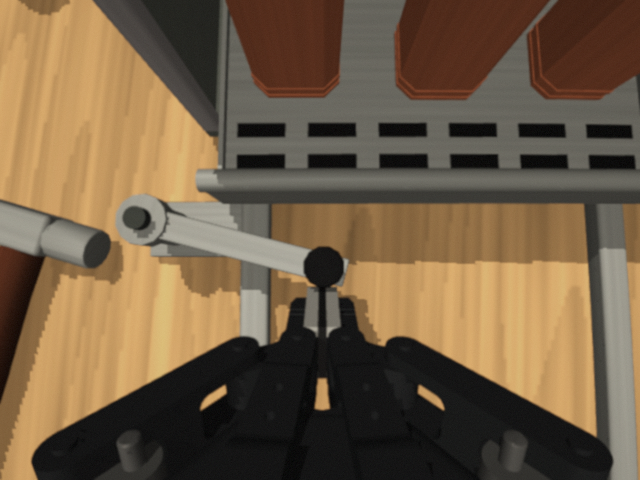

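Request:
step_arm --motion '[{"x":0.005,"y":0.001,"z":0.002,"wx":0,"wy":0,"wz":0,"jaw":0},{"x":0.01,"y":0.001,"z":0.004,"wx":0,"wy":0,"wz":0,"jaw":0},{"x":0.014,"y":0.002,"z":0.0056,"wx":0,"wy":0,"wz":0,"jaw":0},{"x":0.018,"y":0.002,"z":0.0072,"wx":0,"wy":0,"wz":0,"jaw":0},{"x":0.022,"y":0.002,"z":0.009,"wx":0,"wy":0,"wz":0,"jaw":0}]'

```text
time_s: 32.37
eef_pos: [515.5, 237.1, 64.9]
orientation: [-1.95, -2.059, -0.374]
force: [1.3, -1.8, 0.8]
opening: 0.4
```

Request:
step_arm --motion '[{"x":0.002,"y":0,"z":0.001,"wx":0,"wy":0,"wz":0,"jaw":0},{"x":0.003,"y":0,"z":0.0012,"wx":0,"wy":0,"wz":0,"jaw":0}]'

```text
time_s: 32.53
eef_pos: [515.4, 239.6, 64.8]
orientation: [-1.951, -2.06, -0.373]
force: [1.3, -11.5, 1.4]
opening: 0.1
```

```bash
python3 - <<'E'
from plan import *
st();cap('wrist','wr19.png');st()
E
```

```text
t 32.53 pos [515.4 239.6  64.8] R z [-0.025  0.372 -0.928] y [ 0.998  0.055 -0.005] q [ 0.1   0.41 -0.37  0.78  0.38  1.62] F [  1.3 -11.5   1.4] op 0.1
t 32.58 pos [515.4 239.5  64.8] R z [-0.025  0.372 -0.928] y [ 0.998  0.055 -0.005] q [ 0.1   0.41 -0.37  0.78  0.38  1.62] F [ 1.9 -8.9  2.1] op 0.1
```

View pics/wr19.png

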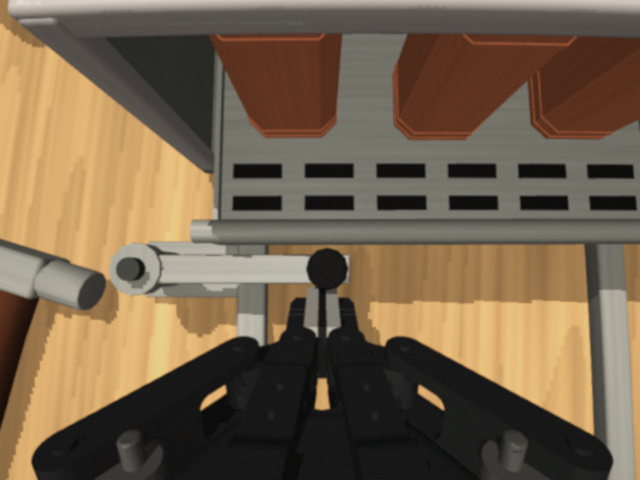

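Request:
step_arm --motion '[{"x":-0.028,"y":0,"z":-0.011,"wx":0,"wy":0,"wz":0,"jaw":0},{"x":-0.056,"y":0,"z":-0.022,"wx":0,"wy":0,"wz":0,"jaw":0},{"x":-0.04,"y":0,"z":-0.08,"wx":0,"wy":0,"wz":0,"jaw":0},{"x":-0.06,"y":0,"z":-0.2,"wx":0,"wy":0,"wz":0,"jaw":0},{"x":-0.2,"y":0,"z":-0.28,"wx":0,"wy":0,"wz":0,"jaw":0},{"x":-0.2,"y":0,"z":-0.28,"wx":0,"wy":0,"wz":0,"jaw":0},{"x":-0.2,"y":0,"z":-0.28,"wx":0,"wy":0,"wz":0,"jaw":0},{"x":-0.2,"y":0,"z":-0.28,"wx":0,"wy":0,"wz":0,"jaw":0},{"x":-0.2,"y":0,"z":-0.28,"wx":0,"wy":0,"wz":0,"jaw":0},{"x":-0.2,"y":0,"z":-0.28,"wx":0,"wy":0,"wz":0,"jaw":0}]'

```text
time_s: 33.42
eef_pos: [532.4, -53.1, 251.1]
orientation: [-1.952, -2.058, -0.375]
force: [-0.7, 0.6, -0.2]
opening: -0.1
```

```bash
python3 - <<'E'
from plan import *
st();c=cap('side','side20.png');knob(c);t=cap('top','top20.png');knob(t)
W=cloud(t);print('jar',W[306,316])
i=t['pixels'][130:310,40:330,::-1];cv2.imwrite('pics/tc20.png',cv2.resize(i,None,fx=2.7,fy=2.7))
i=c['pixels'][230:420,50:370,::-1];cv2.imwrite('pics/sc20.png',cv2.resize(i,None,fx=2.5,fy=2.5))
E
```

```text
t 33.42 pos [532.4 -53.1 251.1] R z [-0.023  0.374 -0.927] y [ 0.999  0.053 -0.004] q [-0.43  0.37  0.11  1.49  0.34  1.05] F [-0.7  0.6 -0.2] op -0.1
knob none 0
knob n 62 px 200.0 242.0 mean [517.  253.6  77.7] fit [519.2 255.8] phi 1.569 mean-z 88.0
jar [389.38983203 -28.47227355 717.14032663]
```

View pics/tc20.png

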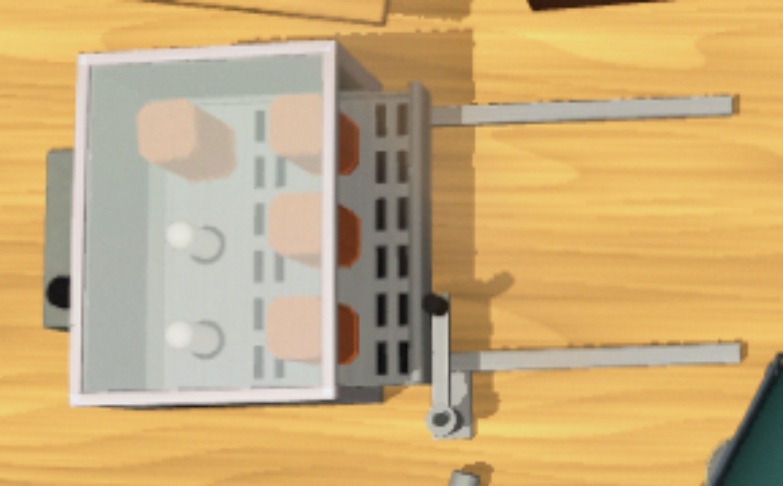

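View pics/sc20.png

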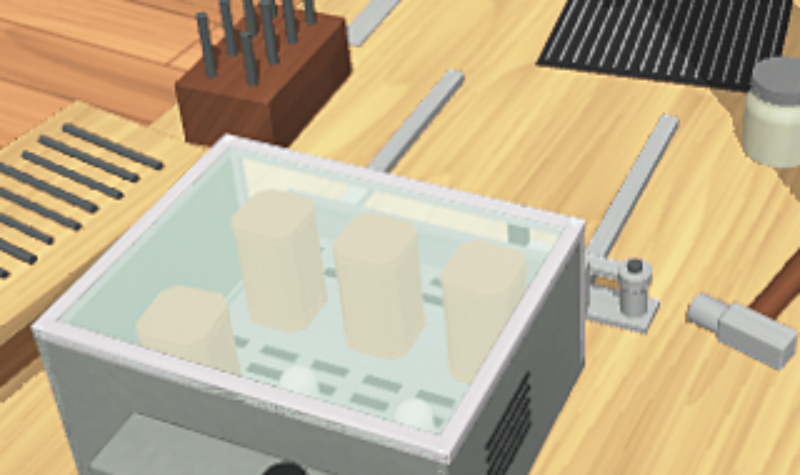

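```bash
python3 - <<'E'
from plan import *
t=cap('top');W=cloud(t);D=W-np.array([*PEG[1],0]);a=D@CX;b=D@CY
m=(abs(b)<120)&(W[...,2]>54)&(W[...,2]<70)&(a>150)&(a<215)
print(m.sum(),np.percentile(a[m],[2,50,98]).round(1),np.median(W[...,2][m]))
m0=(abs(b)<120)&(W[...,2]>15)&(W[...,2]<30)&(a>150)&(a<260);print(np.percentile(a[m0],[1,50]).round(1));st()
E
```

```text
508 [159.7 182.7 190. ] 60.46536295889686
[179.1 223.6]
t 33.57 pos [532.7 -51.3 249.6] R z [-0.024  0.374 -0.927] y [ 0.999  0.053 -0.005] q [-0.43  0.37  0.1   1.49  0.34  1.06] F [ 0.7  0.4 -1.3] op -0.2
```

```bash
python3 -c "
from rig import ctrl
print(ctrl.finish_job())"
```

```text
the job is handed in; nothing more can be done
None
```

The job is done and handed in: the three rinsed beakers that were present stand mouth down on pegs 0, 1 and 2. The beaker already drying on peg 3 stayed on its peg. I then pushed the tray to its stop and swung the catch across its front. The whole run took about 34 s, and no verdict is reported.

What the last checks showed:

- **Beakers:** before the push, all three tops measured level at about 118 mm, the same height as the one already drying, and each was within about 3 mm of its peg. After the push I only saw them through the hood glass, where all four look upright and seated.
- **Tray:** the push force jumped to about 24 N at the expected home position, and the panel measured about 3 mm from where it should sit when home. That 3 mm is within the measuring error, so I take the tray as fully home.
- **Catch:** the knob position gives an angle of about 1.57 rad, and I felt about 11 N at the stop.
- **Jar:** the arm stayed clear of it. I did not get a usable reading of its position at the end because the arm was in the way, but it stands in its usual place in the final side picture.
- **Arm:** it finished clear of everything, with no contact force.

One early move was refused, and one approach for the far beaker ran into two joint limits; I re-planned both. At the end of that approach the wrist force briefly read about 60 N and was near zero at the next reading, so I took it as the jolt of stopping rather than contact.

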